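# Load the sensor pods into the payload skid in reverse order

## Task

Move the four sensor pods from the grey bench dock into the pockets of the black payload skid, one pod to a pocket, in reverse order: the pod that stands nearest the dock's white end block goes into the pocket farthest from the skid's white end block, the next into the next, and so on, until the pod farthest from the dock's white end is nearest the skid's. Set each pod down upright on its pocket's floor without dropping it, and let go of it.

Things in the scene. Friction and masses are not known exactly. Their poses are not given: they have to be found in the camera images.
- dock: Grey bench dock the pods start in: a fixed flat plate 70 x 286 x 12 mm with four coloured bays on it in one row along its y axis, at y = -105, -35, 35, 105 mm (pitch 70 mm), x = 0. A white end block (66 x 20 x 34 mm high) stands at its +y end (centre y = +152 mm). Origin: centre of its underside, on the table; z up.
- skid: Fixed black payload skid, 78 x 288 mm plus aluminium side tubes: four empty square open-topped pockets in a row, centres at x = 0, y = -105, -35, 35, 105 mm. Pockets 62 x 62 mm inside, grey floor 12 mm above the table, walls 8 mm thick, tops 26 mm above the table. White end block (66 x 20 x 34 mm high) at its +y end, centre y = +152 mm. Origin: centre of its underside, on the table; z up.
- bay_red: The red bay: a fixed square red tile 62 x 62 mm on the dock, on which the red pod stands at the start; floor 8 mm above its origin, 3 mm lip round it. It stays and so still shows where that pod stood. Origin: centre of its underside (12 mm above the table); axes parallel to the dock's.
- bay_yellow: The yellow bay: a fixed square yellow tile 62 x 62 mm on the dock, on which the yellow pod stands at the start; floor 8 mm above its origin, 3 mm lip round it. It stays and so still shows where that pod stood. Origin: centre of its underside (12 mm above the table); axes parallel to the dock's.
- bay_green: The green bay: a fixed square green tile 62 x 62 mm on the dock, on which the green pod stands at the start; floor 8 mm above its origin, 3 mm lip round it. It stays and so still shows where that pod stood. Origin: centre of its underside (12 mm above the table); axes parallel to the dock's.
- bay_blue: The blue bay: a fixed square blue tile 62 x 62 mm on the dock, on which the blue pod stands at the start; floor 8 mm above its origin, 3 mm lip round it. It stays and so still shows where that pod stood. Origin: centre of its underside (12 mm above the table); axes parallel to the dock's.
- pod_red: The red pod: an upright loose round canister 38 mm in diameter, about 0.15 to 0.31 kg; bare aluminium body, red cap from 56 to 86 mm above its underside (straight-sided, grip here), small dark stud on top to 92 mm. Starts upright on the red bay. Origin: centre of its underside; z is its axis; its yaw means nothing.
- pod_yellow: The yellow pod: an upright loose round canister 38 mm in diameter, about 0.15 to 0.31 kg; bare aluminium body, yellow cap from 56 to 86 mm above its underside (straight-sided, grip here), small dark stud on top to 92 mm. Starts upright on the yellow bay. Origin: centre of its underside; z is its axis; its yaw means nothing.
- pod_green: The green pod: an upright loose round canister 38 mm in diameter, about 0.15 to 0.31 kg; bare aluminium body, green cap from 56 to 86 mm above its underside (straight-sided, grip here), small dark stud on top to 92 mm. Starts upright on the green bay. Origin: centre of its underside; z is its axis; its yaw means nothing.
- pod_blue: The blue pod: an upright loose round canister 38 mm in diameter, about 0.15 to 0.31 kg; bare aluminium body, blue cap from 56 to 86 mm above its underside (straight-sided, grip here), small dark stud on top to 92 mm. Starts upright on the blue bay. Origin: centre of its underside; z is its axis; its yaw means nothing.
Mind the look-alikes: they are no part of the job. What is shaped like the pod_red but purple is not meant.

How it is judged (in metres and radians):
At the end, for the whole second after the job is handed in: Each pod stands upright (0.1 rad) in the skid pocket mirroring its starting bay (bay at dock y, pocket at skid -y), axis within 14.5 mm of the pocket centre in x and y, underside within 4 mm of its floor, slower than 0.02 m/s, not touched by the fingers (((y of bay_red in the frame of dock between -0.125 and -0.085 m and y of pod_red in the frame of skid between 0.0905 and 0.1195 m) or (y of bay_red in the frame of dock between -0.055 and -0.015 m and y of pod_red in the frame of skid between 0.0205 and 0.0495 m) or (y of bay_red in the frame of dock between 0.015 and 0.055 m and y of pod_red in the frame of skid between -0.0495 and -0.0205 m) or (y of bay_red in the frame of dock between 0.085 and 0.125 m and y of pod_red in the frame of skid between -0.1195 and -0.0905 m)) and x of pod_red in the frame of skid between -0.0145 and 0.0145 m and z of pod_red in the frame of skid between 0.008 and 0.016 m and angle between each of pod_red, pod_yellow, pod_green, pod_blue's own z axis and vertical below 0.1 rad and linear speed of each of pod_red, pod_yellow, pod_green, pod_blue below 0.02 m/s and contact force between the fingers and pod_red below 0.1 N and ((y of bay_yellow in the frame of dock between -0.125 and -0.085 m and y of pod_yellow in the frame of skid between 0.0905 and 0.1195 m) or (y of bay_yellow in the frame of dock between -0.055 and -0.015 m and y of pod_yellow in the frame of skid between 0.0205 and 0.0495 m) or (y of bay_yellow in the frame of dock between 0.015 and 0.055 m and y of pod_yellow in the frame of skid between -0.0495 and -0.0205 m) or (y of bay_yellow in the frame of dock between 0.085 and 0.125 m and y of pod_yellow in the frame of skid between -0.1195 and -0.0905 m)) and x of pod_yellow in the frame of skid between -0.0145 and 0.0145 m and z of pod_yellow in the frame of skid between 0.008 and 0.016 m and contact force between the fingers and pod_yellow below 0.1 N and ((y of bay_green in the frame of dock between -0.125 and -0.085 m and y of pod_green in the frame of skid between 0.0905 and 0.1195 m) or (y of bay_green in the frame of dock between -0.055 and -0.015 m and y of pod_green in the frame of skid between 0.0205 and 0.0495 m) or (y of bay_green in the frame of dock between 0.015 and 0.055 m and y of pod_green in the frame of skid between -0.0495 and -0.0205 m) or (y of bay_green in the frame of dock between 0.085 and 0.125 m and y of pod_green in the frame of skid between -0.1195 and -0.0905 m)) and x of pod_green in the frame of skid between -0.0145 and 0.0145 m and z of pod_green in the frame of skid between 0.008 and 0.016 m and contact force between the fingers and pod_green below 0.1 N and ((y of bay_blue in the frame of dock between -0.125 and -0.085 m and y of pod_blue in the frame of skid between 0.0905 and 0.1195 m) or (y of bay_blue in the frame of dock between -0.055 and -0.015 m and y of pod_blue in the frame of skid between 0.0205 and 0.0495 m) or (y of bay_blue in the frame of dock between 0.015 and 0.055 m and y of pod_blue in the frame of skid between -0.0495 and -0.0205 m) or (y of bay_blue in the frame of dock between 0.085 and 0.125 m and y of pod_blue in the frame of skid between -0.1195 and -0.0905 m)) and x of pod_blue in the frame of skid between -0.0145 and 0.0145 m and z of pod_blue in the frame of skid between 0.008 and 0.016 m and contact force between the fingers and pod_blue below 0.1 N).
It fails at once if the red pod is dropped or knocked: faster than 0.7 m/s while the fingers do not touch it (linear speed of pod_red above 0.7 m/s and contact force between the fingers and pod_red below 0.05 N).
It fails at once if the yellow pod is dropped or knocked: faster than 0.7 m/s while the fingers do not touch it (linear speed of pod_yellow above 0.7 m/s and contact force between the fingers and pod_yellow below 0.05 N).
It fails at once if the green pod is dropped or knocked: faster than 0.7 m/s while the fingers do not touch it (linear speed of pod_green above 0.7 m/s and contact force between the fingers and pod_green below 0.05 N).
It fails at once if the blue pod is dropped or knocked: faster than 0.7 m/s while the fingers do not touch it (linear speed of pod_blue above 0.7 m/s and contact force between the fingers and pod_blue below 0.05 N).
It also fails if it takes over 99 s, if anything falls off the work surface, if the arm or the gripper's body presses on something with over 40 N, if the wrist force passes 120 N, or if a joint passes its speed limit or range.

## Robot

A 7-joint arm with a two-finger parallel gripper is mounted at the origin on the work surface. World frame = base frame: x ahead of the robot, y to its left, z up, the work surface at z = 0. Lengths are in mm, angles in rad, forces in N, time in s.
With the tool pointing down it reaches from about 425 to 1025 mm from the base axis. Payload 3.6 kg.
Tool frame: the origin (TCP) lies at the very end of the fingers, on their centre line; the grasp point (between the pads) lies 19 mm behind it (robot.grasp_offset is the distance from the TCP to the grasp point, in mm); z points along the fingers, y is the direction in which the jaws open and shut (so a half turn about z gives the same grasp; the last joint's range is limited). The gripper opens to 85 mm and grips with 20 to 120 N. Pads are 22 mm wide; open, the fingers measure 114 mm over their backs; the gripper's body (76 mm by 85 mm) begins 54 mm behind the grasp point. The pads swing forward as they close: fully open they stand 13 mm farther back than shut.
Start: joints at [-1.433, 0.591, 0.048, 1.609, -0.033, 0.943, -0.034], TCP at [166.55, 705.614, 194.202] pointing down, gripper open.
Joint ranges: [-2.69, 2.69], [-0.47, 2.24], [-1.27, 1.36], [0.19, 2.51], [-1.53, 4.68], [0.08, 2.07], [-3.09, 3.09]. Speed limits (rad/s): [2.57, 2.57, 3.14, 3.14, 3.14, 3.14, 3.14].

## Interface

Orientations are given as a rotation vector (axis times angle).
In Python, from workcell import robot, cams, order, models gives the robot as it stands.
- The arm moves only by the shell command python3 -m creep 'ROWS'. ROWS is JSON, a list of rows, each an object with "rotation": the turn, a rotation vector about the tool's x, y, z in rad, a list of three; "delta_pos": the shift along the tool's x, y, z in mm, a list of three; "hand": the finger opening in mm, from 0 to 85.4. A call has 1 to 10 rows; each row shifts and turns the commanded pose from where the row before left it, along the tool's axes as they then stand; what a row does not reach is not made up. A row lasts 1/10 s, in which the tool goes at most 50 mm and 8.59 degrees, less where a joint would pass 70% of its speed; a pose out of reach is approached as far as the arm can. A call with a gripper value outside its range is refused whole. The fingers move at their own pace and stop on an object; the grip force is fixed at half the most. Time passes only in rows, so rows that do not move let the fingers close. It gives the time, the measured TCP pose, the force and the opening at its end, in the units of the state.
- robot.get_state(): the state, without advancing time (a new reading comes with each control period).
- cams.snapshot(name): name is "scene" or "top" or "wrist"; returns a dict with "frame" (420x560x3 uint8, red, green, blue), "depth" (420x560 float32, mm along the optical axis (not along the pixel's ray), 0 where there is no reading), "vfov" (degrees; the focal length in pixels is half the picture's height over the tangent of half this angle, whatever the lens; pixels are square), "cx", "cy" (the principal point, pixels), "k1" (the pictures are not rectified: a ray, as slopes to the right and down, at radius r is drawn at 1 + k1 r^2 times it, then the intrinsics apply), "rvec" (rotation vector, rad) and "tvec" (3), from world to camera coordinates, as OpenCV has them. Camera axes: x right, y down, z forward; pixel columns grow to the right and rows downward; lengths in mm; the calibration is good to about 2 mm. A picture is of the moment at which its call begins.
- order.sign_off(): hands the job in, once; it reports no verdict.
Trained networks look in the newest picture that a camera, given by its name, has taken for a name from the list of things; names that differ only in an ending like _2 or _b are one class to them, and where a whole thing is asked for, a point or a joint stands for the part that bears it (a point fixed in the world has none). Each returns a list of dicts, best first, with "score" (0 to 1); they miss things now and then, are a little off and sometimes report something else, mostly with a low value. They report only what shows in the picture. A call takes as long as a camera call. They do not tell look-alikes from the thing itself.
- models.spot_in(camera, thing): "at" ([x, y, z] in mm, in world coordinates, good to about 4 mm: the middle of the surface that is visible of it).
- models.landmark_of(camera, thing): "at" ([x, y, z] in mm, in world coordinates, good to about 4 mm: a listed point, or the origin of a listed thing).
The state is a dict: "t": time; "q": joint angles; "joint_velocities": joint speeds; "joint_torque": joint torques, N m; "position": TCP position; "orientation": TCP orientation; "wrist_force": force on the tool from outside, world axes, zero at the start; "moment": the same for the moment, N m; "grip_width": finger opening in mm.
Only numpy, scipy, OpenCV 4.12 (cv2) and the standard library are available. Lean on these libraries where they do the work, as an engineer would, in place of code of your own. Each camera call takes 0.05 s, during which the arm holds its last target.

## Working session

There is one attempt and no reset: what is moved stays moved. The work goes in short steps, Python scripts to look and compute and a shell command to move; the robot and the scene stay as the last step left them, time stands still between calls to the robot, and variables do not carry over. Pictures are saved under pics/ and viewed, and the job is handed in when it is done.

```bash
mkdir -p pics; ls; python3 - <<'E'
from workcell import robot,cams,order,models
import cv2
s=robot.get_state();print(s)
for n in ("scene","top","wrist"):
    d=cams.snapshot(n);cv2.imwrite(f"pics/{n}0.png",d["frame"][:,:,::-1]);print(n,d["vfov"],d["cx"],d["cy"],d["k1"],d["rvec"],d["tvec"])
    for t in ("dock","skid","bay_red","bay_yellow","bay_green","bay_blue","pod_red","pod_yellow","pod_green","pod_blue"):
        for r in models.landmark_of(n,t)[:3]: print(n,t,[round(float(v)) for v in r["at"]],round(r["score"],2))
E
```

```text
pics
{'t': 0.0, 'q': array([-1.43250191,  0.59214577,  0.04823529,  1.60984157, -0.03332192,
        0.94267409, -0.0337235 ]), 'joint_velocities': array([-0.0005159 , -0.00017457, -0.00085218,  0.00034251,  0.00071624,
       -0.00014762,  0.0008864 ]), 'joint_torque': array([ 6.36460254e-05, -5.48686838e+01,  1.54633496e+00, -1.98122567e+01,
        9.44469444e-03,  8.95395409e-03,  5.14822915e-06]), 'position': array([166.29113261, 704.73050867, 193.01292145]), 'orientation': array([-0.36311375, -3.12034745,  0.00354638]), 'wrist_force': array([ 0.16524383,  1.19875477, -0.33212135]), 'moment': array([-0.01520683,  0.02773283,  0.00629015]), 'grip_width': 85.42361606296669}
scene 47.83495475858379 281.17748133807714 210.79021539824114 0.057929081139752 [ 1.55870777  2.23251776 -0.67267829] [ 202.09559274 -445.9675277  1257.03653585]
scene dock [637, -17, -1] 0.67
scene dock [645, -60, 20] 0.57
scene skid [453, -15, -5] 0.84
scene bay_red [631, 15, 14] 0.69
scene bay_red [632, 83, 8] 0.27
scene bay_yellow [644, -126, 10] 0.96
scene bay_yellow [648, -126, 21] 0.31
scene bay_green [6
[... 346 characters left out ...]
6648492 -0.12293536033057163 [ 2.18415581 -2.23265177  0.08569797] [-1.29148309e-01  5.60394745e+02  8.02501513e+02]
top skid [446, -10, -1] 0.93
top bay_red [643, -53, 12] 0.75
top bay_red [633, 12, 14] 0.57
top bay_yellow [640, -117, 9] 0.6
top bay_green [642, -54, 15] 0.63
top bay_blue [630, 83, 14] 0.86
top bay_blue [637, -24, -3] 0.38
top pod_red [631, 21, 21] 0.97
top pod_red [710, 213, 0] 0.86
top pod_yellow [647, -122, 19] 0.6
top pod_green [650, -56, 18] 0.75
top pod_green [634, 19, 18] 0.28
top pod_blue [635, 85, 19] 0.97
wrist 68.9526576171853 271.6938624192957 207.40817294068094 -0.04115179843241589 [-2.28396449 -1.81004584 -0.25255853] [-725.89047556  -35.97358367  377.35398426]
```

View pics/scene0.png

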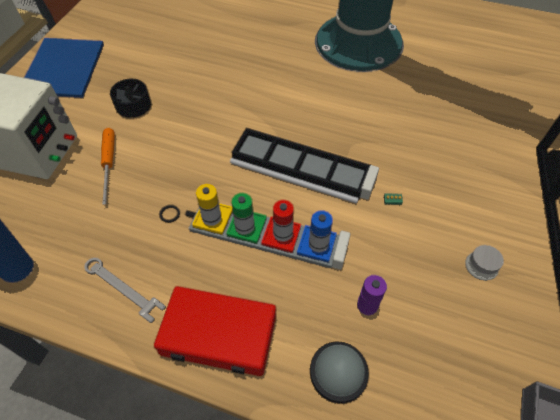

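View pics/top0.png

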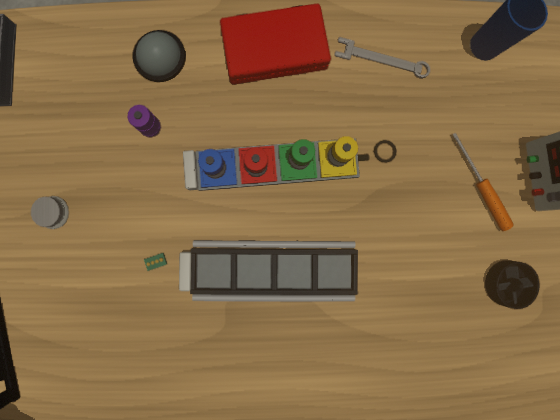

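The white ends are both at world +y. In the top picture the dock's is at (190,170) and the skid's at (185,271). The dock order from its white end is blue, red, green, yellow, and the purple pod at (145,120) is a decoy. Next I'll measure precisely.

```bash
cat > h.py <<'E'
import numpy as np,cv2
from workcell import robot,cams,order,models
def KRt(d):
    f=d["frame"].shape[0]/2/np.tan(np.radians(d["vfov"])/2)
    R=cv2.Rodrigues(np.array(d["rvec"],float))[0]
    return np.array([[f,0,d["cx"]],[0,f,d["cy"]],[0,0,1]]),np.array([d["k1"],0,0,0,0.]),R,np.array(d["tvec"],float)
def on_plane(d,uv,z):
    K,D,R,t=KRt(d)
    n=cv2.undistortPoints(np.array(uv,float).reshape(-1,1,2),K,D).reshape(-1,2)
    r=np.c_[n,np.ones(len(n))]@R; c=-R.T@t
    return c+r*((z-c[2])/r[:,2])[:,None]
def pts(d,mask):
    K,D,R,t=KRt(d)
    v,u=np.nonzero(mask&(d["depth"]>0))
    n=cv2.undistortPoints(np.c_[u,v].astype(float).reshape(-1,1,2),K,D).reshape(-1,2)
    return ((np.c_[n,np.ones(len(n))]*d["depth"][v,u][:,None])-t)@R
def cloud(d):
    m=np.ones(d["depth"].shape,bool)
    return pts(d,m),d["frame"][d["depth"]>0]
HUE={"red":(0,8),"yellow":(22,35),"green":(50,75),"blue":(100,120)}
def hue(rgb,c):
    hsv=cv2.cvtColor(np.ascontiguousarray(rgb).reshape(-1,1,3),cv2.COLOR_RGB2HSV).reshape(-1,3)
    lo,hi=HUE[c];h=hsv[:,0].astype(int);ok=(h>=lo)&(h<=hi)
    if c=="red": ok|=h>172
    return ok&(hsv[:,1]>120)&(hsv[:,2]>50)
E
python3 - <<'E'
from h import *
for n in ("top","scene"):
    d=cams.snapshot(n);P,C=cloud(d)
    roi=(P[:,0]>540)&(P[:,0]<740)&(P[:,1]>-200)&(P[:,1]<150)
    for c in HUE:
        m=roi&hue(C,c)
        t=P[m&(P[:,2]>98)&(P[:,2]<112)]
        f=P[m&(P[:,2]>12)&(P[:,2]<30)]
        (cx,cy),r=cv2.minEnclosingCircle(t[:,:2].astype(np.float32)) if len(t)>3 else ((0,0),0)
        rect=cv2.minAreaRect(f[:,:2].astype(np.float32))
        print(n,c,"cap",len(t),np.median(t,0).round(1) if len(t) else 0,"circ",round(cx,1),round(cy,1),round(r,1),"bay",len(f),np.round(rect[0],1),np.round(rect[1],1),round(rect[2],1),round(float(np.median(f[:,2])),1))
    # skid
    s=(P[:,0]>380)&(P[:,0]<520)&(P[:,1]>-200)&(P[:,1]<190)
    fl=P[s&(P[:,2]>8)&(P[:,2]<15.5)&(C.max(1)>90)&((C.max(1).astype(int)-C.min(1))<25)]
    print("floor n",len(fl))
    img=np.zeros((140,400),np.uint8)
    for p in fl: img[int(p[0]-380),int(p[1]+200)]=255
    img=cv2.morphologyEx(img,cv2.MORPH_CLOSE,np.ones((5,5)));img=cv2.morphologyEx(img,cv2.MORPH_OPEN,np.ones((7,7)))
    k,_,st,ce=cv2.connectedComponentsWithStats(img)
    for i in range(1,k): print("  comp",st[i],(ce[i][::-1]+[380,-200]).round(1))
    w=P[s&(P[:,2]>30)&(P[:,2]<38)]; print("  skid white",len(w),cv2.minAreaRect(w[:,:2].astype(np.float32)) if len(w)>5 else 0)
    w=P[s&(P[:,2]>23)&(P[:,2]<29)&(C.max(1)<80)]; print("  rim",len(w),cv2.minAreaRect(w[:,:2].astype(np.float32)) if len(w)>5 else 0)
E
```

```text
top red cap 410 [630.4  17.9 104.9] circ 631.3 17.8 18.8 bay 690 [633.8  14.6] [62.6 61.9] 3.1 20.0
top yellow cap 405 [ 645.3 -124.3  104.9] circ 646.3 -125.4 19.1 bay 705 [ 642.8 -124.5] [62.8 62.9] 3.6 19.9
top green cap 360 [640.9 -56.9 104.9] circ 642.5 -57.0 18.7 bay 599 [637.2 -55.1] [60.2 60.3] 3.4 19.8
top blue cap 363 [629.1  87.5 104.8] circ 629.8 87.8 18.4 bay 631 [629.3  84.6] [61.5 60.6] 3.8 19.9
floor n 6144
  comp [  50   13  282   17 2644] [401.2  -7.7]
  comp [  56   36   58   58 3245] [ 444.8 -115.6]
  comp [ 126   38   58   58 3219] [446.7 -45.6]
  comp [ 197   40   56   58 3103] [448.4  24.9]
  comp [ 267   42   57   57 3115] [450.3  94.6]
  comp [  48  106  282   18 2887] [494.5 -13.4]
  skid white 446 ((453.0519714355469, 141.89889526367188), (19.283184051513672, 64.53534698486328), 88.69137573242188)
  rim 2104 ((448.31866455078125, -9.83013916015625), (286.9414978027344, 77.44989776611328), 88.38554382324219)
scene red cap 282 [636.4  20.8 105.2] circ 632.6 19.1 18.9 bay 563 [634.2  16.6] [64.6 62. ] 3.4 20.2
scene yellow cap 277 [ 650.8 -120.6  105.1] circ 646.9 -123.3 19.5 bay 502 [ 643.6 -125.5] [63.6 67.8] 3.5 20.2
scene green cap 256 [647.8 -53.1 105.1] circ 644.8 -55.4 18.7 bay 464 [640.  -53.3] [60.8 62.7] 3.5 20.3
scene blue cap 277 [635.8  91.1 105.5] circ 631.1 90.2 18.4 bay 542 [631.6  86.4] [61.3 61.7] 3.6 20.4
floor n 2445
  comp [  59   37   54   49 2413] [ 441.2 -115.1]
  comp [ 129   39   54   49 2504] [443.4 -44.4]
  comp [ 199   41   56   49 2544] [445.3  26.3]
  comp [ 269   44   57   49 2591] [447.4  96.3]
  comp [ 54 109  37   9 288] [ 493.  -127.3]
  comp [  96  110  235   16 2014] [497.2  16.1]
  skid white 250 ((452.02349853515625, 70.81919860839844), (165.3639678955078, 68.09101104736328), 88.6788330078125)
  rim 1080 ((450.38720703125, -7.46368408203125), (285.9941711425781, 78.38619232177734), 88.42229461669922)
```

Measurements agree to about 2 mm. The caps are at blue (630,89), red (632,18), green (643.5,-56) and yellow (646.5,-124). Pocket targets are blue (446,-114), red (448,-44), green (450,26) and yellow (452,96). I'll swing around toward the dock now.

```bash
python3 -m creep '[{"rotation":[0,0,0.065],"delta_pos":[-46,0,0],"hand":85},{"rotation":[0,0,0.065],"delta_pos":[-46,0,0],"hand":85},{"rotation":[0,0,0.065],"delta_pos":[-46,0,0],"hand":85},{"rotation":[0,0,0.065],"delta_pos":[-46,0,0],"hand":85},{"rotation":[0,0,0.065],"delta_pos":[-46,0,0],"hand":85},{"rotation":[0,0,0.065],"delta_pos":[-46,0,0],"hand":85},{"rotation":[0,0,0.065],"delta_pos":[-46,0,0],"hand":85},{"rotation":[0,0,0.065],"delta_pos":[-46,0,0],"hand":85}]'
cat > st.py <<'E'
from h import *
import sys
s=robot.get_state();R=cv2.Rodrigues(s["orientation"])[0]
print("t",round(s["t"],2),"q",s["q"].round(2),"p",s["position"].round(1),"F",s["wrist_force"].round(1),"w",round(s["grip_width"],1))
print("tool y az deg",np.degrees(np.arctan2(R[1,1],R[0,1])).round(2),"z",R[:,2].round(3))
if len(sys.argv)>2:
    tg=np.array([float(v) for v in sys.argv[1:4]]);print("tool delta",(R.T@(tg-s["position"])).round(1))
E
python3 st.py 630 89 180
```

```text
t: 2.55
position: [494.4, 543.5, 194.3]
orientation: [1.157, 2.921, 0.001]
wrist_force: [-0.3, 0.6, -0.1]
grip_width: 85.1
t 2.55 q [-1.02  0.61  0.2   1.59 -0.14  0.95  0.04] p [494.4 543.5 194.3] F [-0.3  0.6 -0.1] w 85.1
tool y az deg 46.79 z [ 0.001  0.001 -1.   ]
tool delta [-410.  -238.4   14.1]
```

```bash
python3 -m creep '[{"rotation":[0,0,0.079],"delta_pos":[-48,-6,0],"hand":85},{"rotation":[0,0,0.079],"delta_pos":[-48,-6,0],"hand":85},{"rotation":[0,0,0.079],"delta_pos":[-48,-6,0],"hand":85},{"rotation":[0,0,0.079],"delta_pos":[-48,-6,0],"hand":85},{"rotation":[0,0,0.079],"delta_pos":[-48,-6,0],"hand":85},{"rotation":[0,0,0.079],"delta_pos":[-48,-6,0],"hand":85},{"rotation":[0,0,0.079],"delta_pos":[-48,-6,0],"hand":85},{"rotation":[0,0,0.079],"delta_pos":[-48,-6,0],"hand":85},{"rotation":[0,0,0.079],"delta_pos":[-48,-6,0],"hand":85},{"rotation":[0,0,0.079],"delta_pos":[-48,-6,0],"hand":85},{"rotation":[0,0,0],"delta_pos":[0,0,0],"hand":85}]' ; python3 st.py 630 89 150
```

```text
t 2.55 q [-1.02  0.61  0.2   1.59 -0.14  0.95  0.04] p [494.4 543.5 194.3] F [-0.3  0.6 -0.1] w 85.1
tool y az deg 46.79 z [ 0.001  0.001 -1.   ]
tool delta [-410.  -238.5   44.1]validation failed for argument at $...
```

Eleven rows were refused, so I'll send ten.

```bash
python3 -m creep '[{"rotation":[0,0,0.079],"delta_pos":[-48,-6,0],"hand":85},{"rotation":[0,0,0.079],"delta_pos":[-48,-6,0],"hand":85},{"rotation":[0,0,0.079],"delta_pos":[-48,-6,0],"hand":85},{"rotation":[0,0,0.079],"delta_pos":[-48,-6,0],"hand":85},{"rotation":[0,0,0.079],"delta_pos":[-48,-6,0],"hand":85},{"rotation":[0,0,0.079],"delta_pos":[-48,-6,0],"hand":85},{"rotation":[0,0,0.079],"delta_pos":[-48,-6,0],"hand":85},{"rotation":[0,0,0.079],"delta_pos":[-48,-6,0],"hand":85},{"rotation":[0,0,0.079],"delta_pos":[-48,-6,0],"hand":85},{"rotation":[0,0,0.079],"delta_pos":[-48,-6,0],"hand":85}]' ; python3 st.py 630 89 150
```

```text
t: 3.55
position: [650.3, 97.9, 194.5]
orientation: [2.192, 2.249, 0.001]
wrist_force: [0.1, -0.0, 0.7]
grip_width: 85.1
t 3.55 q [-0.5   0.54  0.42  1.78 -0.27  0.88  0.06] p [650.3  97.9 194.5] F [ 0.1 -0.   0.7] w 85.1
tool y az deg 1.48 z [ 0.001  0.    -1.   ]
tool delta [ -8.4 -20.5  44.5]
```

```bash
python3 -m creep '[{"rotation":[0,0,0],"delta_pos":[-8,-20,0],"hand":85},{"rotation":[0,0,0],"delta_pos":[0,0,20],"hand":85},{"rotation":[0,0,0],"delta_pos":[0,0,0],"hand":85},{"rotation":[0,0,0],"delta_pos":[0,0,0],"hand":85}]' ; python3 - <<'E'
from h import *
d=cams.snapshot("wrist");cv2.imwrite("pics/w1.png",d["frame"][:,:,::-1])
d=cams.snapshot("scene");cv2.imwrite("pics/s1.png",d["frame"][:,:,::-1])
E
python3 st.py 630 89 68
```

```text
t: 3.95
position: [629.9, 91.9, 174.2]
orientation: [-2.187, -2.254, 0.0]
wrist_force: [-0.0, 0.1, 1.2]
grip_width: 84.9
t 4.05 q [-0.5   0.53  0.41  1.85 -0.28  0.82  0.08] p [630.8  92.2 174.9] F [ 0.6  0.  -0.2] w 85.0
tool y az deg 1.74 z [ 0.001  0.    -1.   ]
tool delta [ -3.2  -1.  106.9]
```

View pics/w1.png

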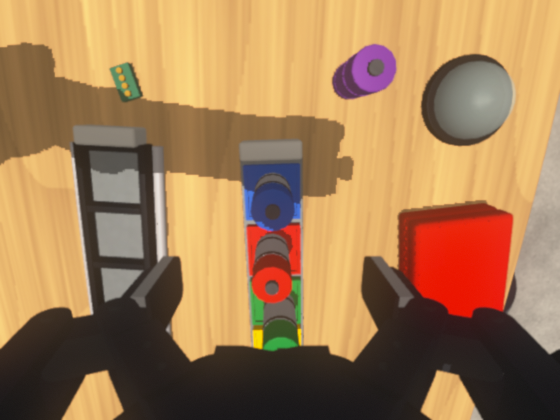

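View pics/s1.png

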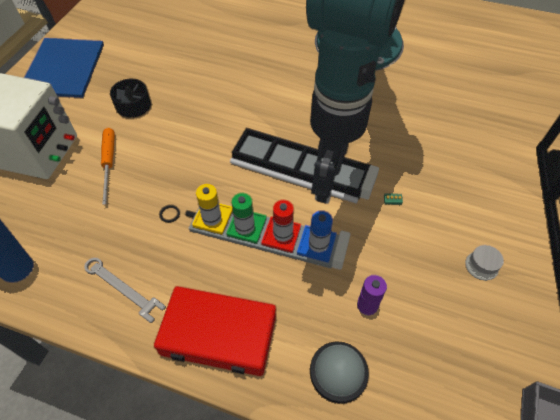

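```bash
python3 - <<'E'
from h import *
d=cams.snapshot("wrist");K,D,R,t=KRt(d)
p=np.array([[630,89,106],[630.8,92.2,175],[632,18.5,106.]])
print(cv2.projectPoints(p,np.array(d["rvec"],float),t,K,D)[0].reshape(-1,2).round(0))
P,C=cloud(d)
for c in HUE:
    q=P[hue(C,c)&(P[:,2]>98)&(P[:,2]<112)&(P[:,0]<700)]
    if len(q)>10: print(c,len(q),cv2.minEnclosingCircle(q[:,:2].astype(np.float32)))
E
```

```text
[[270. 211.]
 [272. 237.]
 [270. 285.]]
red 1113 ((633.972412109375, 37.16978454589844), 37.99285888671875)
yellow 14 ((637.5533447265625, -19.17328643798828), 38.65126419067383)
green 379 ((642.657958984375, -50.2307014465332), 16.847885131835938)
blue 656 ((630.2464599609375, 89.81189727783203), 18.71465301513672)
```

```bash
python3 -m creep '[{"rotation":[0,0,0],"delta_pos":[-3,-1,20],"hand":85},{"rotation":[0,0,0],"delta_pos":[0,0,25],"hand":85},{"rotation":[0,0,0],"delta_pos":[0,0,25],"hand":85},{"rotation":[0,0,0],"delta_pos":[0,0,20],"hand":85},{"rotation":[0,0,0],"delta_pos":[0,0,16],"hand":85},{"rotation":[0,0,0],"delta_pos":[0,0,0],"hand":85},{"rotation":[0,0,0],"delta_pos":[0,0,0],"hand":85}]' ; python3 st.py 630 89 68
```

```text
t: 4.8
position: [629.5, 88.3, 68.6]
orientation: [2.188, 2.253, 0.001]
wrist_force: [-0.5, 0.0, 0.3]
grip_width: 85.0
t 4.8 q [-0.44  0.66  0.34  1.91 -0.36  0.62  0.15] p [629.5  88.3  68.6] F [-0.5  0.   0.3] w 85.0
tool y az deg 1.68 z [ 0.001  0.    -1.   ]
tool delta [0.7 0.5 0.6]
```

Next I'll close on blue.

```bash
python3 -m creep '[{"rotation":[0,0,0],"delta_pos":[0,0,0],"hand":45},{"rotation":[0,0,0],"delta_pos":[0,0,0],"hand":36},{"rotation":[0,0,0],"delta_pos":[0,0,0],"hand":25},{"rotation":[0,0,0],"delta_pos":[0,0,0],"hand":20},{"rotation":[0,0,0],"delta_pos":[0,0,0],"hand":20},{"rotation":[0,0,0],"delta_pos":[0,0,0],"hand":20},{"rotation":[0,0,0],"delta_pos":[0,0,0],"hand":20},{"rotation":[0,0,0],"delta_pos":[0,0,0],"hand":20}]' ; python3 -m creep '[{"rotation":[0,0,0],"delta_pos":[0,0,0],"hand":20},{"rotation":[0,0,0],"delta_pos":[0,0,-4],"hand":20},{"rotation":[0,0,0],"delta_pos":[0,0,-8],"hand":20},{"rotation":[0,0,0],"delta_pos":[0,0,0],"hand":20}]'; python3 st.py 446 -114 190
```

```text
t: 5.6
position: [630.9, 88.3, 69.2]
orientation: [2.187, 2.252, 0.004]
wrist_force: [2.3, -1.0, 5.5]
grip_width: 20.3
t: 6.0
position: [628.5, 88.1, 80.7]
orientation: [-2.189, -2.253, 0.0]
wrist_force: [0.1, 0.3, -0.6]
grip_width: 20.0
t 6.0 q [-0.45  0.65  0.35  1.91 -0.35  0.65  0.14] p [628.5  88.1  80.7] F [ 0.1  0.3 -0.6] w 20.0
tool y az deg 1.66 z [-0.  0. -1.]
tool delta [-196.7 -188.3 -109.2]
```

```bash
python3 - <<'E'
from h import *
for n in("scene","wrist","top"):
    d=cams.snapshot(n);cv2.imwrite(f"pics/{n}2.png",d["frame"][:,:,::-1])
f=cv2.imread("pics/scene2.png")[120:320,180:400];cv2.imwrite("pics/s2c.png",cv2.resize(f,None,fx=3,fy=3,interpolation=2))
E
```

```text
(no output)
```

View pics/s2c.png

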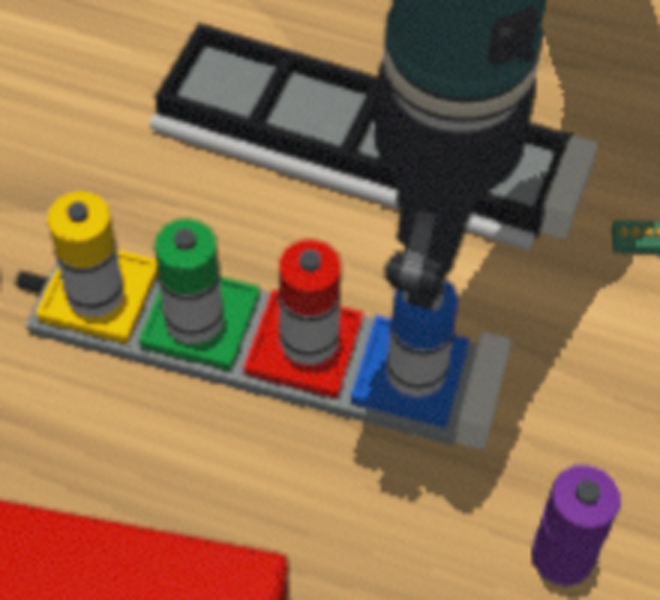

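View pics/wrist2.png

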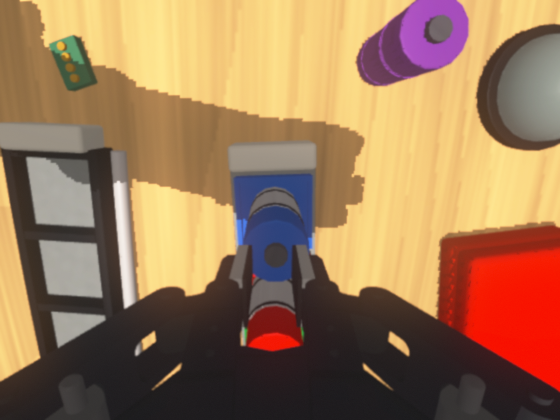

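View pics/top2.png

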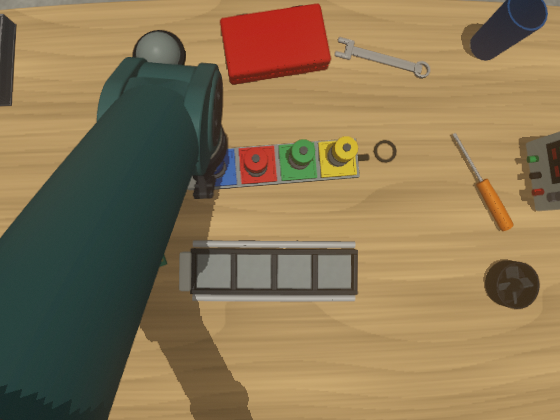

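The grip closed to 20 mm on nothing. In the wrist picture the closed fingers (about (270,265)) sit on the red side of the blue cap (272,250). I'll check where the fingertips really are compared with the reported TCP.

```bash
python3 - <<'E'
from h import *
s=robot.get_state();print(s["position"].round(1))
for n in("wrist","scene"):
    d=cams.snapshot(n);P,C=cloud(d)
    m=hue(C,"blue")&(P[:,2]>99)&(P[:,2]<111)&(P[:,0]<700)&(P[:,0]>560)
    print(n,"blue top",m.sum(),cv2.minEnclosingCircle(P[m][:,:2].astype(np.float32)) if m.sum()>5 else 0, np.median(P[m],0))
    g=(P[:,0]>560)&(P[:,0]<700)&(P[:,1]>20)&(P[:,1]<160)&(P[:,2]>60)&(P[:,2]<200)&(C.max(1)<110)&((C.max(1).astype(int)-C.min(1))<30)
    Q=P[g]
    for z in range(60,200,10):
        q=Q[(Q[:,2]>=z)&(Q[:,2]<z+10)]
        if len(q)>3: print(z,len(q),q.min(0).round(0)[:2],q.max(0).round(0)[:2])
E
```

```text
[628.3  88.2  80. ]
wrist blue top 2184 ((630.3353881835938, 89.66988372802734), 18.751352310180664) [629.17410341  96.07312895 105.07214286]
60 157 [613.  20.] [646. 108.]
70 379 [613.  23.] [648. 109.]
100 86 [618.  73.] [649.  96.]
110 406 [617.  79.] [639. 100.]
120 343 [610.  78.] [651. 101.]
130 484 [610.  78.] [651. 101.]
140 525 [610.  78.] [651. 101.]
150 920 [611.  78.] [655. 103.]
160 1622 [584.  78.] [672. 104.]
170 6281 [578.  76.] [678. 105.]
180 6804 [573.  75.] [682. 108.]
190 11372 [567.  76.] [688. 108.]
scene blue top 152 ((632.4144897460938, 90.57292938232422), 17.69336700439453) [641.57049976  94.4732959  105.00187778]
60 87 [631.  20.] [651. 109.]
70 58 [628.  20.] [651. 109.]
90 7 [630.  73.] [638. 109.]
100 17 [617.  21.] [637. 109.]
110 10 [630.  20.] [644.  99.]
120 27 [617.  81.] [652. 101.]
130 20 [617.  84.] [652. 101.]
160 30 [640.  81.] [671. 104.]
170 25 [649.  79.] [676. 104.]
180 74 [610.  75.] [682. 107.]
190 35 [639.  74.] [687. 107.]
```

```bash
python3 - <<'E'
from h import *
s=robot.get_state();print(s["position"].round(1))
for n in("wrist","scene"):
    d=cams.snapshot(n);P,C=cloud(d)
    g=(P[:,0]>600)&(P[:,0]<665)&(P[:,1]>72)&(P[:,1]<106)&(P[:,2]>80)&(P[:,2]<170)&~hue(C,"blue")
    Q=P[g]
    for z in range(80,170,4):
        q=Q[(Q[:,2]>=z)&(Q[:,2]<z+4)]
        if len(q)>1: print(n,z,len(q),q.min(0).round(0)[:2],q.max(0).round(0)[:2],np.median(q,0).round(0))
E
python3 - <<'E'
import cv2
f=cv2.imread("pics/wrist2.png")[180:360,180:380];cv2.imwrite("pics/w2c.png",cv2.resize(f,None,fx=3,fy=3,interpolation=2))
E
```

```text
[628.4  88.1  79.9]
wrist 80 26 [613.  96.] [647. 105.] [617. 102.  81.]
wrist 84 19 [613.  96.] [646. 104.] [617. 102.  86.]
wrist 88 18 [613.  96.] [620. 104.] [616. 102.  90.]
wrist 92 20 [613.  97.] [619. 104.] [617. 102.  94.]
wrist 96 22 [613.  97.] [620. 104.] [617. 102.  98.]
wrist 100 39 [613.  75.] [649. 104.] [617. 100. 103.]
wrist 104 151 [613.  72.] [649. 103.] [623.  93. 105.]
wrist 108 421 [624.  83.] [637.  96.] [630.  90. 111.]
wrist 112 34 [618.  83.] [638.  95.] [629.  89. 112.]
wrist 116 40 [612.  79.] [644. 100.] [619.  84. 118.]
wrist 120 151 [606.  84.] [650. 101.] [618.  99. 122.]
wrist 124 226 [605.  78.] [651. 101.] [619.  97. 126.]
wrist 128 275 [604.  79.] [652. 101.] [638.  97. 130.]
wrist 132 266 [605.  78.] [652. 101.] [619.  97. 134.]
wrist 136 308 [605.  78.] [652. 101.] [638.  96. 138.]
wrist 140 325 [605.  78.] [652. 101.] [618.  97. 142.]
wrist 144 311 [605.  78.] [652. 101.] [619.  99. 146.]
wrist 148 258 [611.  78.] [645. 101.] [638.  99. 150.]
wrist 152 666 [607.  78.] [649. 102.] [618.  93. 154.]
wrist 156 385 [600.  81.] [660. 103.] [640. 100.
[... 162 characters left out ...]
01. 169.]
scene 92 2 [639.  74.] [639.  74.] [639.  74.  93.]
scene 96 2 [637.  73.] [638.  73.] [637.  73.  97.]
scene 100 3 [619.  73.] [637. 103.] [636.  96. 103.]
scene 104 14 [614.  73.] [638. 106.] [623.  99. 105.]
scene 116 4 [617.  81.] [644. 100.] [643.  98. 118.]
scene 120 9 [615.  81.] [650. 101.] [644.  99. 123.]
scene 124 9 [644.  81.] [651. 100.] [650.  91. 127.]
scene 128 18 [616.  86.] [652. 101.] [650.  95. 130.]
scene 132 11 [639.  84.] [652. 101.] [651.  91. 135.]
scene 136 3 [652.  86.] [652.  95.] [652.  88. 137.]
scene 160 8 [640. 101.] [663. 104.] [648. 103. 163.]
scene 164 12 [641.  91.] [665. 104.] [645.  96. 166.]
scene 168 6 [648. 100.] [663. 104.] [655. 103. 169.]
```

View pics/w2c.png

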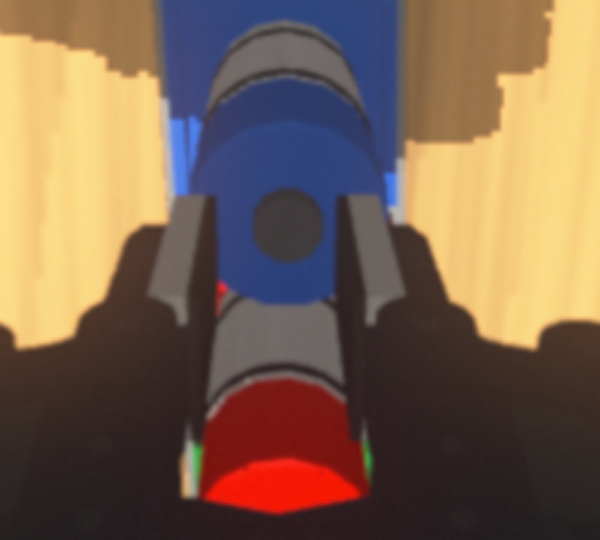

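The cause is clear. The real fingertips are at z≈117 while the reported TCP z is 80, and x and y agree, so the report is about 36 mm too low. Blue was never touched. I'll open, go down using the visual offset, and check with the camera.

```bash
python3 -m creep '[{"rotation":[0,0,0],"delta_pos":[1,2,-10],"hand":85},{"rotation":[0,0,0],"delta_pos":[0,0,0],"hand":85},{"rotation":[0,0,0],"delta_pos":[0,0,0],"hand":85},{"rotation":[0,0,0],"delta_pos":[0,0,0],"hand":85},{"rotation":[0,0,0],"delta_pos":[0,0,0],"hand":85},{"rotation":[0,0,0],"delta_pos":[0,0,10],"hand":85},{"rotation":[0,0,0],"delta_pos":[0,0,10],"hand":85},{"rotation":[0,0,0],"delta_pos":[0,0,10],"hand":85},{"rotation":[0,0,0],"delta_pos":[0,0,0],"hand":85},{"rotation":[0,0,0],"delta_pos":[0,0,0],"hand":85}]'
cat > tip.py <<'E'
from h import *
s=robot.get_state();p=s["position"];print(p.round(1),"F",s["wrist_force"].round(1),"w",round(s["grip_width"],1))
d=cams.snapshot("wrist");P,C=cloud(d)
g=(abs(P[:,0]-p[0])<75)&(abs(P[:,1]-p[1])<18)&(P[:,2]>p[2]-20)&(P[:,2]<p[2]+90)&(abs(P[:,0]-p[0])>21)&((C.max(1).astype(int)-C.min(1))<30)
Q=P[g]
for z in range(int(p[2])-20,int(p[2])+90,5):
    q=Q[(Q[:,2]>=z)&(Q[:,2]<z+5)]
    if len(q)>4: print(z,len(q),q.min(0).round(0)[:2],q.max(0).round(0)[:2])
cv2.imwrite("pics/wt%d.png"%int(s["t"]*100),d["frame"][:,:,::-1])
E
python3 tip.py
```

```text
t: 7.35
position: [630.4, 89.1, 59.4]
orientation: [-2.189, -2.253, 0.002]
wrist_force: [-0.1, 0.2, 0.5]
grip_width: 85.2
[630.4  89.1  59.4] F [-0.1  0.2  0.5] w 85.2
114 89 [578.  95.] [683. 102.]
119 124 [575.  95.] [684. 103.]
124 222 [575.  79.] [685. 103.]
129 395 [575.  79.] [686. 103.]
134 641 [574.  79.] [686. 103.]
139 606 [574.  85.] [685. 103.]
144 751 [575.  90.] [681. 104.]
```

```bash
python3 -m creep '[{"rotation":[0,0,0],"delta_pos":[0,0,10],"hand":85},{"rotation":[0,0,0],"delta_pos":[0,0,10],"hand":85},{"rotation":[0,0,0],"delta_pos":[0,0,6],"hand":85},{"rotation":[0,0,0],"delta_pos":[0,0,0],"hand":85},{"rotation":[0,0,0],"delta_pos":[0,0,0],"hand":45},{"rotation":[0,0,0],"delta_pos":[0,0,0],"hand":38},{"rotation":[0,0,0],"delta_pos":[0,0,0],"hand":30},{"rotation":[0,0,0],"delta_pos":[0,0,0],"hand":25},{"rotation":[0,0,0],"delta_pos":[0,0,0],"hand":20},{"rotation":[0,0,0],"delta_pos":[0,0,0],"hand":20}]'; python3 tip.py
```

```text
t: 8.4
position: [631.1, 89.2, 34.8]
orientation: [2.189, 2.253, 0.001]
wrist_force: [-1.1, -0.1, 4.4]
grip_width: 37.2
[631.1  89.2  34.8] F [-1.1 -0.1  4.4] w 37.2
19 25 [598.  71.] [657. 107.]
74 36 [607. 100.] [655. 102.]
79 103 [603.  95.] [662. 102.]
84 124 [603.  95.] [662. 102.]
89 157 [603.  95.] [662. 102.]
94 170 [603.  96.] [662. 102.]
99 172 [603.  95.] [662. 102.]
104 135 [606.  96.] [656. 103.]
109 134 [605.  96.] [659. 103.]
114 388 [596.  95.] [671. 105.]
119 776 [592.  78.] [670. 105.]
```

```bash
python3 -m creep '[{"rotation":[0,0,0],"delta_pos":[0,0,-5],"hand":20},{"rotation":[0,0,0],"delta_pos":[0,0,-15],"hand":20},{"rotation":[0,0,0],"delta_pos":[0,0,-25],"hand":20},{"rotation":[0,0,0],"delta_pos":[0,0,-30],"hand":20},{"rotation":[0,0,0],"delta_pos":[0,0,-25],"hand":20},{"rotation":[0,0,0],"delta_pos":[0,0,-10],"hand":20},{"rotation":[0,0,0],"delta_pos":[0,0,0],"hand":20}]'; python3 - <<'E'
from h import *
d=cams.snapshot("scene");cv2.imwrite("pics/s3.png",d["frame"][:,:,::-1])
E
python3 st.py 446 -114 140
```

```text
t: 9.15
position: [632.1, 89.3, 146.1]
orientation: [2.188, 2.252, 0.005]
wrist_force: [0.4, -1.2, -1.4]
grip_width: 36.9
t 9.2 q [-0.48  0.57  0.4   1.87 -0.3   0.76  0.11] p [630.8  89.4 144.5] F [ 0.1 -0.1 -3. ] w 36.8
tool y az deg 1.68 z [ 0.001  0.    -1.   ]
tool delta [-197.9 -190.7    4.3]
```

View pics/s3.png

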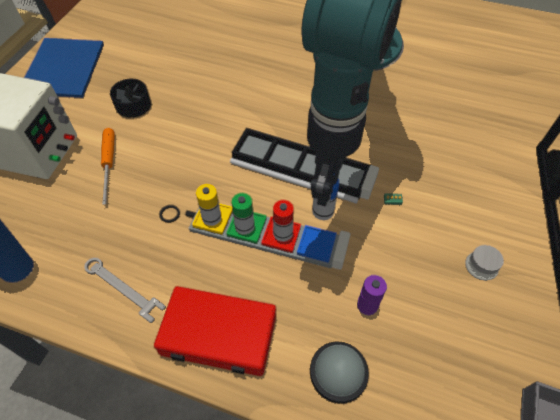

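Blue is lifted and hanging straight. Next it goes over the far pocket.

```bash
python3 -m creep '[{"rotation":[0,0,0],"delta_pos":[-14,-14,0],"hand":20},{"rotation":[0,0,0],"delta_pos":[-24,-23,0],"hand":20},{"rotation":[0,0,0],"delta_pos":[-30,-29,0],"hand":20},{"rotation":[0,0,0],"delta_pos":[-32,-31,0],"hand":20},{"rotation":[0,0,0],"delta_pos":[-32,-31,0],"hand":20},{"rotation":[0,0,0],"delta_pos":[-30,-29,0],"hand":20},{"rotation":[0,0,0],"delta_pos":[-22,-20,0],"hand":20},{"rotation":[0,0,0],"delta_pos":[-10,-10,0],"hand":20},{"rotation":[0,0,0],"delta_pos":[-4,-4,0],"hand":20},{"rotation":[0,0,0],"delta_pos":[0,0,0],"hand":20}]'; python3 - <<'E'
from h import *
d=cams.snapshot("scene");cv2.imwrite("pics/s4.png",d["frame"][:,:,::-1])
d=cams.snapshot("wrist");cv2.imwrite("pics/w4.png",d["frame"][:,:,::-1])
E
python3 st.py 446 -114 140
```

```text
t: 10.2
position: [445.9, -113.9, 143.8]
orientation: [-2.189, -2.253, 0.0]
wrist_force: [0.5, -0.3, -2.0]
grip_width: 36.3
t 10.3 q [-0.17  0.37  0.41  2.25 -0.27  0.57  0.47] p [ 447.2 -113.   144. ] F [-0.5 -0.1 -2.3] w 36.8
tool y az deg 1.8 z [ 0.001  0.    -1.   ]
tool delta [-0.9 -1.2  4. ]
```

View pics/s4.png

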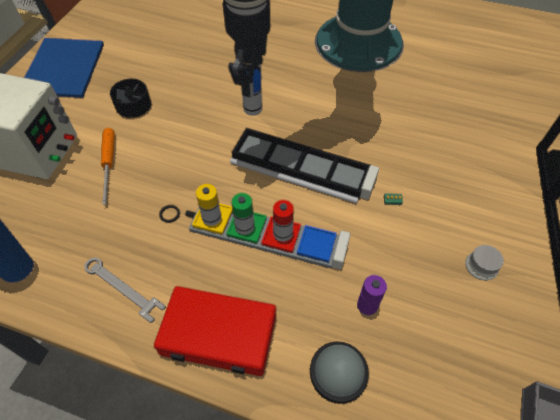

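View pics/w4.png

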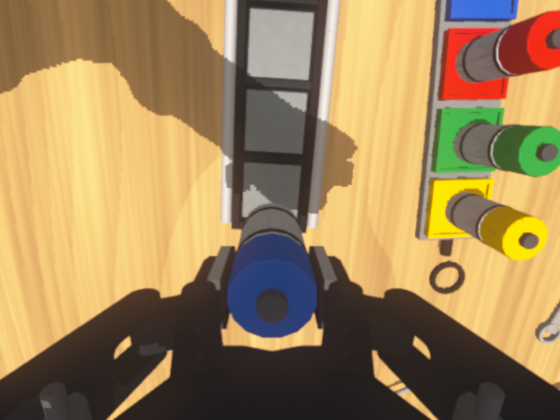

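```bash
cat > held.py <<'E'
from h import *
import sys
c=sys.argv[1];s=robot.get_state();p=s["position"];print("tcp",p.round(1),"t",round(s["t"],2))
for n in("wrist","scene"):
    d=cams.snapshot(n);P,C=cloud(d)
    m=hue(C,c)&(abs(P[:,0]-p[0])<35)&(abs(P[:,1]-p[1])<35)&(P[:,2]>p[2]-30)
    Q=P[m]
    if len(Q)<6: print(n,len(Q));continue
    zt=np.percentile(Q[:,2],97);T=Q[Q[:,2]>zt-3]
    (x,y),r=cv2.minEnclosingCircle(T[:,:2].astype(np.float32))
    print(n,len(Q),"top z",zt.round(1),"zmin",Q[:,2].min().round(1),"centre",round(x,1),round(y,1),"r",round(r,1),"all rect",Q.min(0).round(0),Q.max(0).round(0))
E
python3 held.py blue
```

```text
tcp [ 447.2 -113.   144. ] t 10.3
wrist 5855 top z 215.5 zmin 187.8 centre 447.4 -112.4 r 18.8 all rect [ 429. -131.  188.] [466. -94. 218.]
scene 146 top z 239.6 zmin 186.6 centre 468.3 -93.3 r 7.3 all rect [ 428. -108.  187.] [475. -92. 251.]
```

```bash
python3 -m creep '[{"rotation":[0,0,0],"delta_pos":[-1,-1,15],"hand":20},{"rotation":[0,0,0],"delta_pos":[0,0,25],"hand":20},{"rotation":[0,0,0],"delta_pos":[0,0,30],"hand":20},{"rotation":[0,0,0],"delta_pos":[0,0,20],"hand":20},{"rotation":[0,0,0],"delta_pos":[0,0,12],"hand":20},{"rotation":[0,0,0],"delta_pos":[0,0,8],"hand":20},{"rotation":[0,0,0],"delta_pos":[0,0,4],"hand":20},{"rotation":[0,0,0],"delta_pos":[0,0,0],"hand":20},{"rotation":[0,0,0],"delta_pos":[0,0,0],"hand":20}]'; python3 st.py; python3 held.py blue;python3 - <<'E'
from h import *
d=cams.snapshot("wrist");cv2.imwrite("pics/w5.png",d["frame"][:,:,::-1])
E
```

```text
t: 11.3
position: [445.4, -115.4, 30.8]
orientation: [2.188, 2.253, 0.001]
wrist_force: [-0.2, 0.3, -2.0]
grip_width: 36.8
t 11.3 q [-0.01  0.57  0.22  2.31 -0.43  0.29  0.62] p [ 445.4 -115.4   30.8] F [-0.2  0.3 -2. ] w 36.8
tool y az deg 1.66 z [ 0.001 -0.    -1.   ]
tcp [ 445.4 -115.4   30.8] t 11.3
wrist 6242 top z 102.2 zmin 73.5 centre 445.4 -114.7 r 18.6 all rect [ 427. -133.   73.] [464. -96. 104.]
scene 107 top z 133.6 zmin 76.6 centre 467.8 -96.6 r 4.4 all rect [ 428. -122.   77.] [472. -96. 137.]
```

View pics/w5.png

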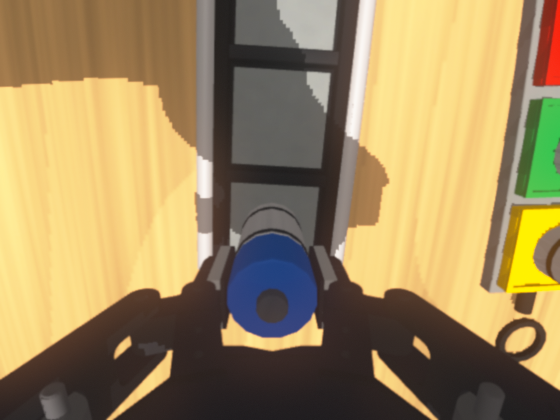

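```bash
python3 -m creep '[{"rotation":[0,0,0],"delta_pos":[1,1,2],"hand":20},{"rotation":[0,0,0],"delta_pos":[0,0,1],"hand":20},{"rotation":[0,0,0],"delta_pos":[0,0,0],"hand":20},{"rotation":[0,0,0],"delta_pos":[0,0,0],"hand":20}]';  python3 -m creep '[{"rotation":[0,0,0],"delta_pos":[0,0,1],"hand":20},{"rotation":[0,0,0],"delta_pos":[0,0,0],"hand":20}]'; python3 held.py blue
```

```text
t: 11.85
position: [445.7, -114.2, 27.2]
orientation: [-2.189, -2.253, 0.0]
wrist_force: [-0.2, -0.2, -1.9]
grip_width: 36.4
t: 12.05
position: [445.8, -114.3, 26.7]
orientation: [2.189, 2.253, 0.001]
wrist_force: [-2.7, 0.3, 5.1]
grip_width: 36.7
tcp [ 445.8 -114.3   26.7] t 12.05
wrist 6239 top z 98.2 zmin 69.1 centre 445.6 -113.9 r 18.7 all rect [ 428. -132.   69.] [464. -95.  99.]
scene 119 top z 123.4 zmin 70.2 centre 467.5 -94.8 r 4.2 all rect [ 432. -119.   70.] [472. -94. 131.]
```

Contact came at +5 N, right at the expected height. Now I'll release blue and lift.

```bash
python3 -m creep '[{"rotation":[0,0,0],"delta_pos":[0,0,0],"hand":42},{"rotation":[0,0,0],"delta_pos":[0,0,0],"hand":50},{"rotation":[0,0,0],"delta_pos":[0,0,0],"hand":65},{"rotation":[0,0,0],"delta_pos":[0,0,0],"hand":85},{"rotation":[0,0,0],"delta_pos":[0,0,0],"hand":85},{"rotation":[0,0,0],"delta_pos":[0,0,-10],"hand":85},{"rotation":[0,0,0],"delta_pos":[0,0,-25],"hand":85},{"rotation":[0,0,0],"delta_pos":[0,0,-30],"hand":85},{"rotation":[0,0,0],"delta_pos":[0,0,-15],"hand":85},{"rotation":[0,0,0],"delta_pos":[0,0,0],"hand":85}]'; python3 - <<'E'
from h import *
d=cams.snapshot("wrist");cv2.imwrite("pics/w6.png",d["frame"][:,:,::-1])
P,C=cloud(d);m=hue(C,"blue")&(P[:,2]>93)&(P[:,2]<103)
print(m.sum(),cv2.minEnclosingCircle(P[m][:,:2].astype(np.float32)),np.percentile(P[m][:,2],90))
E
python3 st.py 632 18.5 105
```

```text
t: 13.15
position: [447.4, -114.6, 108.5]
orientation: [2.186, 2.251, 0.005]
wrist_force: [-0.7, -0.2, 0.0]
grip_width: 85.1
1007 ((445.8576354980469, -109.28593444824219), 16.2666072845459) 97.85252359423838
t 13.2 q [-0.13  0.43  0.37  2.28 -0.33  0.48  0.53] p [ 446.5 -114.2  107.4] F [-0.   0.3 -0.3] w 85.1
tool y az deg 1.68 z [ 0.003 -0.    -1.   ]
tool delta [127.2 189.3   2.9]
```

View pics/w6.png

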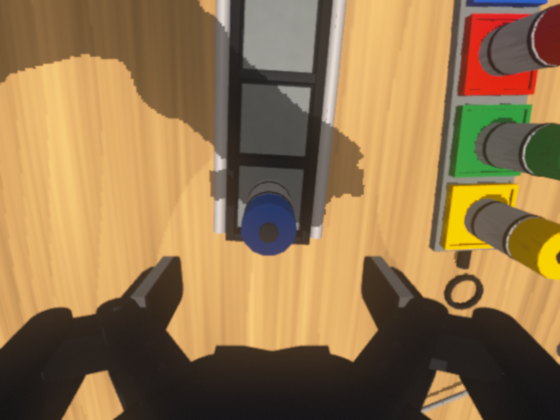

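Blue stands in the end pocket, with its cap at (268,230) and top at z=98 as expected. Now for red.

```bash
python3 -m creep '[{"rotation":[0,0,0],"delta_pos":[14,21,0],"hand":85},{"rotation":[0,0,0],"delta_pos":[22,33,0],"hand":85},{"rotation":[0,0,0],"delta_pos":[26,39,0],"hand":85},{"rotation":[0,0,0],"delta_pos":[26,39,0],"hand":85},{"rotation":[0,0,0],"delta_pos":[22,33,0],"hand":85},{"rotation":[0,0,0],"delta_pos":[12,17,0],"hand":85},{"rotation":[0,0,0],"delta_pos":[5,7,0],"hand":85},{"rotation":[0,0,0],"delta_pos":[0,0,0],"hand":85},{"rotation":[0,0,0],"delta_pos":[0,0,0],"hand":85}]'; python3 held.py red; python3 st.py 632 18.5 34
```

```text
t: 14.1
position: [629.0, 16.7, 105.5]
orientation: [-2.19, -2.25, 0.004]
wrist_force: [0.1, -0.5, 0.1]
grip_width: 84.9
tcp [629.   16.7 105.5] t 14.1
wrist 2688 top z 106.4 zmin 76.7 centre 631.7 18.1 r 18.7 all rect [613.  -0.  77.] [650.  37. 112.]
scene 300 top z 107.3 zmin 75.6 centre 632.7 20.7 r 18.2 all rect [615.   3.  76.] [652.  38. 112.]
t 14.2 q [-0.37  0.61  0.39  1.91 -0.35  0.69  0.26] p [629.2  16.3 106. ] F [-0.8 -0.5 -0.7] w 85.0
tool y az deg 1.51 z [-0.002 -0.001 -1.   ]
tool delta [ 2.2  3.  72. ]
```

```bash
python3 -m creep '[{"rotation":[0,0,0],"delta_pos":[2,3,20],"hand":85},{"rotation":[0,0,0],"delta_pos":[0,0,25],"hand":85},{"rotation":[0,0,0],"delta_pos":[0,0,17],"hand":85},{"rotation":[0,0,0],"delta_pos":[0,0,9],"hand":85},{"rotation":[0,0,0],"delta_pos":[0,0,0],"hand":85},{"rotation":[0,0,0],"delta_pos":[0,0,0],"hand":45},{"rotation":[0,0,0],"delta_pos":[0,0,0],"hand":38},{"rotation":[0,0,0],"delta_pos":[0,0,0],"hand":30},{"rotation":[0,0,0],"delta_pos":[0,0,0],"hand":20},{"rotation":[0,0,0],"delta_pos":[0,0,0],"hand":20}]'; python3 -m creep '[{"rotation":[0,0,0],"delta_pos":[0,0,0],"hand":20},{"rotation":[0,0,0],"delta_pos":[0,0,0],"hand":20}]'; python3 tip.py
```

```text
t: 15.2
position: [634.1, 20.3, 36.2]
orientation: [2.189, 2.253, 0.001]
wrist_force: [-1.9, 1.1, 5.6]
grip_width: 36.6
t: 15.4
position: [634.1, 20.3, 36.2]
orientation: [2.189, 2.253, 0.001]
wrist_force: [-1.4, -0.6, 5.2]
grip_width: 36.5
[634.1  20.3  36.2] F [-1.4 -0.6  5.2] w 36.5
76 34 [610.  31.] [658.  33.]
81 75 [609.  28.] [663.  33.]
86 99 [609.  28.] [663.  33.]
91 113 [607.  27.] [663.  33.]
96 124 [607.  27.] [663.  33.]
101 137 [607.  28.] [663.  34.]
106 144 [609.  27.] [659.  33.]
111 104 [609.  27.] [660.  34.]
116 180 [611.  28.] [671.  36.]
121 501 [584.   9.] [685.  36.]
```

```bash
python3 -m creep '[{"rotation":[0,0,0],"delta_pos":[0,0,-5],"hand":20},{"rotation":[0,0,0],"delta_pos":[0,0,-15],"hand":20},{"rotation":[0,0,0],"delta_pos":[0,0,-25],"hand":20},{"rotation":[0,0,0],"delta_pos":[0,0,-30],"hand":20},{"rotation":[0,0,0],"delta_pos":[0,0,-25],"hand":20},{"rotation":[0,0,0],"delta_pos":[0,0,-10],"hand":20},{"rotation":[0,0,0],"delta_pos":[0,0,0],"hand":20}]'; python3 held.py red; python3 st.py 448 -44 146
```

```text
t: 16.15
position: [635.2, 20.3, 147.1]
orientation: [2.187, 2.252, 0.004]
wrist_force: [0.3, 0.1, -2.2]
grip_width: 36.4
tcp [635.2  20.3 147.1] t 16.15
wrist 6763 top z 217.5 zmin 131.3 centre 631.1 22.7 r 24.6 all rect [608.  -1. 131.] [654.  38. 224.]
scene 119 top z 249.9 zmin 187.3 centre 654.4 39.3 r 5.5 all rect [623.  21. 187.] [662.  40. 254.]
t 16.25 q [-0.39  0.57  0.42  1.88 -0.32  0.77  0.23] p [633.1  20.5 144.6] F [-1.  -0.6 -2.1] w 36.5
tool y az deg 1.68 z [-0.001  0.    -1.   ]
tool delta [ -59.1 -186.9   -1.2]
```

```bash
python3 -m creep '[{"rotation":[0,0,0],"delta_pos":[-5,-16,0],"hand":20},{"rotation":[0,0,0],"delta_pos":[-8,-26,0],"hand":20},{"rotation":[0,0,0],"delta_pos":[-11,-34,0],"hand":20},{"rotation":[0,0,0],"delta_pos":[-11,-35,0],"hand":20},{"rotation":[0,0,0],"delta_pos":[-10,-32,0],"hand":20},{"rotation":[0,0,0],"delta_pos":[-8,-26,0],"hand":20},{"rotation":[0,0,0],"delta_pos":[-4,-13,0],"hand":20},{"rotation":[0,0,0],"delta_pos":[-2,-5,0],"hand":20},{"rotation":[0,0,0],"delta_pos":[0,0,0],"hand":20},{"rotation":[0,0,0],"delta_pos":[0,0,0],"hand":20}]'; python3 held.py red; python3 st.py 448 -44 32
```

```text
t: 17.25
position: [450.7, -43.7, 145.3]
orientation: [2.187, 2.253, 0.002]
wrist_force: [0.4, -0.1, -1.9]
grip_width: 36.6
tcp [450.7 -43.7 145.3] t 17.25
wrist 6613 top z 215.8 zmin 181.7 centre 449.6 -43.4 r 21.3 all rect [431. -65. 182.] [469. -27. 222.]
scene 113 top z 235.1 zmin 186.0 centre 474.2 -26.9 r 3.5 all rect [431. -59. 186.] [478. -24. 249.]
t 17.35 q [-0.35  0.36  0.45  2.26 -0.28  0.57  0.34] p [450.6 -43.7 145.3] F [-0.6  0.3 -1.9] w 36.8
tool y az deg 1.73 z [ 0.002 -0.    -1.   ]
tool delta [ -0.2  -2.7 113.3]
```

```bash
python3 -m creep '[{"rotation":[0,0,0],"delta_pos":[0,-2,15],"hand":20},{"rotation":[0,0,0],"delta_pos":[0,0,25],"hand":20},{"rotation":[0,0,0],"delta_pos":[0,0,30],"hand":20},{"rotation":[0,0,0],"delta_pos":[0,0,20],"hand":20},{"rotation":[0,0,0],"delta_pos":[0,0,12],"hand":20},{"rotation":[0,0,0],"delta_pos":[0,0,8],"hand":20},{"rotation":[0,0,0],"delta_pos":[0,0,4],"hand":20},{"rotation":[0,0,0],"delta_pos":[0,0,0],"hand":20},{"rotation":[0,0,0],"delta_pos":[0,0,0],"hand":20}]'; python3 held.py red;python3 - <<'E'
from h import *
d=cams.snapshot("wrist");cv2.imwrite("pics/w7.png",d["frame"][:,:,::-1])
E
```

```text
t: 18.25
position: [447.4, -44.2, 31.6]
orientation: [2.188, 2.253, 0.001]
wrist_force: [0.1, -0.7, -1.5]
grip_width: 36.7
tcp [447.4 -44.2  31.6] t 18.25
wrist 6598 top z 102.0 zmin 68.9 centre 447.6 -46.5 r 19.2 all rect [429. -65.  69.] [466. -27. 107.]
scene 79 top z 135.6 zmin 72.8 centre 471.5 -25.5 r 4.0 all rect [435. -35.  73.] [476. -24. 139.]
```

View pics/w7.png

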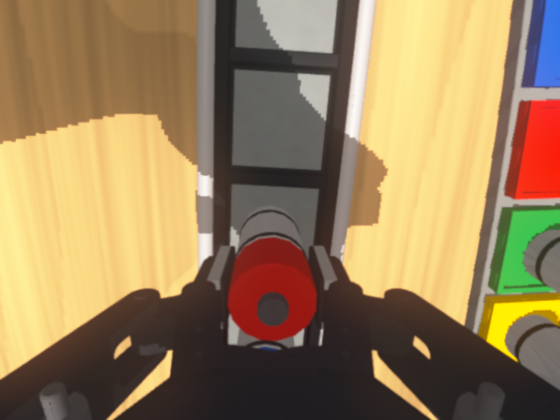

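```bash
python3 -m creep '[{"rotation":[0,0,0],"delta_pos":[0,0,2],"hand":20},{"rotation":[0,0,0],"delta_pos":[0,0,1],"hand":20},{"rotation":[0,0,0],"delta_pos":[0,0,0],"hand":20},{"rotation":[0,0,0],"delta_pos":[0,0,0],"hand":20}]';  python3 -m creep '[{"rotation":[0,0,0],"delta_pos":[0,0,1],"hand":20},{"rotation":[0,0,0],"delta_pos":[0,0,0],"hand":20}]'; python3 held.py red
```

```text
t: 18.8
position: [446.8, -44.2, 28.3]
orientation: [2.189, 2.253, 0.0]
wrist_force: [-0.1, 0.6, -1.2]
grip_width: 36.4
t: 19.0
position: [446.8, -44.2, 28.1]
orientation: [2.189, 2.253, 0.002]
wrist_force: [-2.2, 0.7, 10.7]
grip_width: 36.8
tcp [446.8 -44.2  28.1] t 19.0
wrist 6593 top z 98.5 zmin 64.7 centre 447.1 -46.3 r 19.2 all rect [428. -66.  65.] [466. -27. 104.]
scene 81 top z 132.2 zmin 70.6 centre 471.2 -25.5 r 2.5 all rect [434. -36.  71.] [474. -24. 135.]
```

Red is seated, so I'll release, lift, and move on to green (643.5,-56).

```bash
python3 -m creep '[{"rotation":[0,0,0],"delta_pos":[0,0,-0.5],"hand":42},{"rotation":[0,0,0],"delta_pos":[0,0,0],"hand":50},{"rotation":[0,0,0],"delta_pos":[0,0,0],"hand":65},{"rotation":[0,0,0],"delta_pos":[0,0,0],"hand":85},{"rotation":[0,0,0],"delta_pos":[0,0,0],"hand":85},{"rotation":[0,0,0],"delta_pos":[0,0,-10],"hand":85},{"rotation":[0,0,0],"delta_pos":[0,0,-25],"hand":85},{"rotation":[0,0,0],"delta_pos":[0,0,-30],"hand":85},{"rotation":[0,0,0],"delta_pos":[0,0,-15],"hand":85},{"rotation":[0,0,0],"delta_pos":[0,0,0],"hand":85}]'; python3 - <<'E'
from h import *
d=cams.snapshot("wrist");cv2.imwrite("pics/w8.png",d["frame"][:,:,::-1])
P,C=cloud(d);m=hue(C,"red")&(P[:,2]>93)&(P[:,2]<103)&(P[:,0]<520)
print(m.sum(),cv2.minEnclosingCircle(P[m][:,:2].astype(np.float32)),np.percentile(P[m][:,2],90))
E
python3 st.py 643 -56 105
```

```text
t: 20.1
position: [448.3, -44.2, 109.9]
orientation: [2.186, 2.251, 0.006]
wrist_force: [1.3, -0.1, 0.5]
grip_width: 84.9
2014 ((444.4634704589844, -46.290496826171875), 18.823135375976562) 97.93252174592726
t 20.15 q [-0.31  0.42  0.4   2.3  -0.36  0.47  0.41] p [447.5 -44.  108.9] F [-0.3 -0.1 -0.2] w 85.2
tool y az deg 1.69 z [ 0.003  0.    -1.   ]
tool delta [-17.7 195.1   4.4]
```

View pics/w8.png

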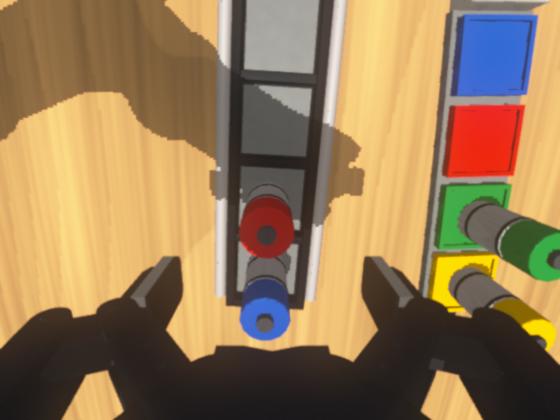

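Red is standing in the second pocket (cap at (267,225), about 4 mm off centre). Now I'll move over green.

```bash
python3 -m creep '[{"rotation":[0,0,0],"delta_pos":[-2,20,0],"hand":85},{"rotation":[0,0,0],"delta_pos":[-3,34,0],"hand":85},{"rotation":[0,0,0],"delta_pos":[-4,42,0],"hand":85},{"rotation":[0,0,0],"delta_pos":[-4,42,0],"hand":85},{"rotation":[0,0,0],"delta_pos":[-3,34,0],"hand":85},{"rotation":[0,0,0],"delta_pos":[-2,18,0],"hand":85},{"rotation":[0,0,0],"delta_pos":[0,6,0],"hand":85},{"rotation":[0,0,0],"delta_pos":[0,0,0],"hand":85},{"rotation":[0,0,0],"delta_pos":[0,0,0],"hand":85}]'; python3 held.py green; python3 st.py 643 -56 34
```

```text
t: 21.05
position: [640.9, -56.4, 106.8]
orientation: [-2.188, -2.251, 0.003]
wrist_force: [-0.8, -1.2, 0.6]
grip_width: 84.7
tcp [640.9 -56.4 106.8] t 21.05
wrist 1308 top z 106.2 zmin 79.3 centre 642.6 -53.3 r 18.0 all rect [624. -56.  79.] [661. -38. 107.]
scene 300 top z 107.6 zmin 78.4 centre 645.6 -54.8 r 17.8 all rect [628. -69.  78.] [663. -37. 113.]
t 21.15 q [-0.26  0.63  0.41  1.87 -0.36  0.71  0.38] p [641.2 -56.4 107.4] F [-0.1  0.7 -0.2] w 85.2
tool y az deg 1.63 z [-0.002  0.    -1.   ]
tool delta [ 0.3  2.  73.4]
```

```bash
python3 -m creep '[{"rotation":[0,0,0],"delta_pos":[0,2,20],"hand":85},{"rotation":[0,0,0],"delta_pos":[0,0,25],"hand":85},{"rotation":[0,0,0],"delta_pos":[0,0,17],"hand":85},{"rotation":[0,0,0],"delta_pos":[0,0,10],"hand":85},{"rotation":[0,0,0],"delta_pos":[0,0,0],"hand":85},{"rotation":[0,0,0],"delta_pos":[0,0,0],"hand":45},{"rotation":[0,0,0],"delta_pos":[0,0,0],"hand":38},{"rotation":[0,0,0],"delta_pos":[0,0,0],"hand":30},{"rotation":[0,0,0],"delta_pos":[0,0,0],"hand":20},{"rotation":[0,0,0],"delta_pos":[0,0,0],"hand":20}]'; python3 -m creep '[{"rotation":[0,0,0],"delta_pos":[0,0,0],"hand":20},{"rotation":[0,0,0],"delta_pos":[0,0,0],"hand":20}]'; python3 held.py green
```

```text
t: 22.15
position: [645.3, -56.5, 36.7]
orientation: [2.189, 2.253, 0.001]
wrist_force: [-2.6, -0.0, 5.9]
grip_width: 36.5
t: 22.35
position: [645.3, -56.6, 36.7]
orientation: [2.189, 2.253, 0.001]
wrist_force: [-2.1, 1.2, 5.6]
grip_width: 36.8
tcp [645.3 -56.6  36.7] t 22.35
wrist 9705 top z 106.3 zmin 15.3 centre 645.3 -56.4 r 18.9 all rect [610. -75.  15.] [671. -22. 107.]
scene 575 top z 107.5 zmin 11.3 centre 648.5 -45.2 r 21.2 all rect [610. -83.  11.] [672. -22. 148.]
```

```bash
python3 -m creep '[{"rotation":[0,0,0],"delta_pos":[0,0,-5],"hand":20},{"rotation":[0,0,0],"delta_pos":[0,0,-15],"hand":20},{"rotation":[0,0,0],"delta_pos":[0,0,-25],"hand":20},{"rotation":[0,0,0],"delta_pos":[0,0,-30],"hand":20},{"rotation":[0,0,0],"delta_pos":[0,0,-25],"hand":20},{"rotation":[0,0,0],"delta_pos":[0,0,-10],"hand":20},{"rotation":[0,0,0],"delta_pos":[0,0,0],"hand":20}]'; python3 held.py green; python3 st.py 450 26 146
```

```text
t: 23.15
position: [646.3, -56.6, 147.6]
orientation: [2.187, 2.252, 0.004]
wrist_force: [-0.0, -1.0, -2.8]
grip_width: 37.1
tcp [646.3 -56.6 147.6] t 23.15
wrist 5821 top z 217.2 zmin 189.1 centre 646.2 -56.2 r 18.7 all rect [628. -75. 189.] [665. -38. 218.]
scene 197 top z 231.9 zmin 186.7 centre 664.5 -45.3 r 9.1 all rect [629. -64. 187.] [669. -36. 251.]
t 23.25 q [-0.28  0.59  0.43  1.85 -0.34  0.79  0.36] p [644.2 -56.  144.9] F [-0.5 -0.3 -3.3] w 36.7
tool y az deg 1.68 z [-0.002  0.    -1.   ]
tool delta [  87.7 -191.7   -0.7]
```

```bash
python3 -m creep '[{"rotation":[0,0,0],"delta_pos":[7,-16,0],"hand":20},{"rotation":[0,0,0],"delta_pos":[12,-27,0],"hand":20},{"rotation":[0,0,0],"delta_pos":[15,-34,0],"hand":20},{"rotation":[0,0,0],"delta_pos":[17,-36,0],"hand":20},{"rotation":[0,0,0],"delta_pos":[15,-34,0],"hand":20},{"rotation":[0,0,0],"delta_pos":[12,-26,0],"hand":20},{"rotation":[0,0,0],"delta_pos":[7,-14,0],"hand":20},{"rotation":[0,0,0],"delta_pos":[3,-5,0],"hand":20},{"rotation":[0,0,0],"delta_pos":[0,0,0],"hand":20},{"rotation":[0,0,0],"delta_pos":[0,0,0],"hand":20}]'; python3 held.py green; python3 st.py 450 26 32
```

```text
t: 24.25
position: [452.9, 25.5, 145.9]
orientation: [2.188, 2.251, 0.002]
wrist_force: [0.3, 1.4, -3.8]
grip_width: 37.0
tcp [452.9  25.5 145.9] t 24.25
wrist 6017 top z 215.7 zmin 188.6 centre 453.0 25.4 r 19.1 all rect [434.   6. 189.] [471.  45. 220.]
scene 82 top z 215.9 zmin 188.7 centre 459.8 39.6 r 19.2 all rect [441.  35. 189.] [479.  44. 246.]
t 24.35 q [-0.52  0.36  0.47  2.26 -0.3   0.57  0.2 ] p [452.7  25.4 145.9] F [-1.3  0.  -3.1] w 36.9
tool y az deg 1.61 z [ 0.002 -0.001 -1.   ]
tool delta [  0.8  -2.9 113.9]
```

```bash
python3 -m creep '[{"rotation":[0,0,0],"delta_pos":[1,-2,15],"hand":20},{"rotation":[0,0,0],"delta_pos":[0,0,25],"hand":20},{"rotation":[0,0,0],"delta_pos":[0,0,30],"hand":20},{"rotation":[0,0,0],"delta_pos":[0,0,20],"hand":20},{"rotation":[0,0,0],"delta_pos":[0,0,12],"hand":20},{"rotation":[0,0,0],"delta_pos":[0,0,8],"hand":20},{"rotation":[0,0,0],"delta_pos":[0,0,4],"hand":20},{"rotation":[0,0,0],"delta_pos":[0,0,0],"hand":20},{"rotation":[0,0,0],"delta_pos":[0,0,0],"hand":20}]'; python3 held.py green;python3 - <<'E'
from h import *
d=cams.snapshot("wrist");cv2.imwrite("pics/w9.png",d["frame"][:,:,::-1])
E
```

```text
t: 25.25
position: [449.3, 26.8, 32.1]
orientation: [2.189, 2.253, 0.001]
wrist_force: [-0.1, -0.4, -2.1]
grip_width: 36.5
tcp [449.3  26.8  32.1] t 25.25
wrist 6147 top z 101.9 zmin 73.3 centre 449.5 27.1 r 18.8 all rect [431.   9.  73.] [468.  46. 106.]
scene 56 top z 115.8 zmin 72.1 centre 472.2 41.9 r 3.1 all rect [442.  38.  72.] [475.  46. 118.]
```

View pics/w9.png

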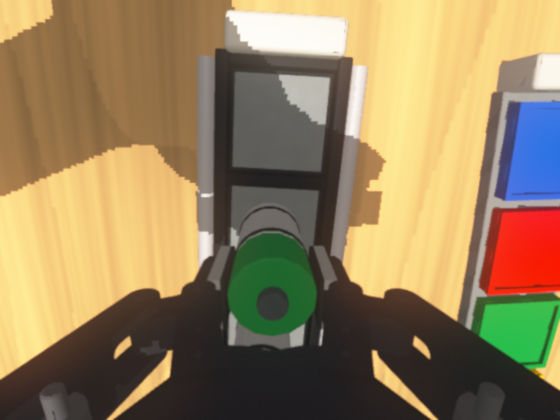

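```bash
python3 -m creep '[{"rotation":[0,0,0],"delta_pos":[0,0,2],"hand":20},{"rotation":[0,0,0],"delta_pos":[0,0,1],"hand":20},{"rotation":[0,0,0],"delta_pos":[0,0,0],"hand":20},{"rotation":[0,0,0],"delta_pos":[0,0,0],"hand":20}]';  python3 -m creep '[{"rotation":[0,0,0],"delta_pos":[0,0,1],"hand":20},{"rotation":[0,0,0],"delta_pos":[0,0,0],"hand":20}]'; python3 held.py green
```

```text
t: 25.8
position: [448.8, 27.0, 28.8]
orientation: [2.189, 2.253, 0.0]
wrist_force: [-0.5, -0.0, -1.5]
grip_width: 36.7
t: 26.0
position: [448.8, 27.0, 28.6]
orientation: [-2.189, -2.253, -0.002]
wrist_force: [-1.3, 0.3, 11.6]
grip_width: 36.7
tcp [448.8  27.   28.6] t 26.0
wrist 6157 top z 98.4 zmin 70.1 centre 448.9 27.2 r 19.0 all rect [431.   8.  70.] [467.  46. 103.]
scene 58 top z 111.7 zmin 69.6 centre 471.2 42.1 r 2.0 all rect [442.  38.  70.] [473.  45. 118.]
```

```bash
python3 -m creep '[{"rotation":[0,0,0],"delta_pos":[0,0,-0.5],"hand":42},{"rotation":[0,0,0],"delta_pos":[0,0,0],"hand":50},{"rotation":[0,0,0],"delta_pos":[0,0,0],"hand":65},{"rotation":[0,0,0],"delta_pos":[0,0,0],"hand":85},{"rotation":[0,0,0],"delta_pos":[0,0,0],"hand":85},{"rotation":[0,0,0],"delta_pos":[0,0,-10],"hand":85},{"rotation":[0,0,0],"delta_pos":[0,0,-25],"hand":85},{"rotation":[0,0,0],"delta_pos":[0,0,-30],"hand":85},{"rotation":[0,0,0],"delta_pos":[0,0,-15],"hand":85},{"rotation":[0,0,0],"delta_pos":[0,0,0],"hand":85}]'; python3 - <<'E'
from h import *
d=cams.snapshot("wrist")
P,C=cloud(d);m=hue(C,"green")&(P[:,2]>93)&(P[:,2]<103)&(P[:,0]<520)
print(m.sum(),cv2.minEnclosingCircle(P[m][:,:2].astype(np.float32)),np.percentile(P[m][:,2],90))
E
python3 st.py 646 -124 105
```

```text
t: 27.1
position: [450.2, 27.1, 110.5]
orientation: [2.187, 2.252, 0.006]
wrist_force: [-0.2, 0.2, -0.3]
grip_width: 84.8
1784 ((446.7909240722656, 27.804786682128906), 18.06374168395996) 97.90204179831596
t 27.15 q [-0.48  0.42  0.42  2.3  -0.37  0.48  0.27] p [449.4  27.2 109.3] F [ 0.6  0.7 -1.2] w 85.0
tool y az deg 1.69 z [ 0.003  0.001 -1.   ]
tool delta [-156.9  192.1    4.8]
```

Green is seated at (447,28), so yellow is the last one.

```bash
python3 -m creep '[{"rotation":[0,0,0],"delta_pos":[-14,17,0],"hand":85},{"rotation":[0,0,0],"delta_pos":[-24,29,0],"hand":85},{"rotation":[0,0,0],"delta_pos":[-30,37,0],"hand":85},{"rotation":[0,0,0],"delta_pos":[-31,38,0],"hand":85},{"rotation":[0,0,0],"delta_pos":[-28,35,0],"hand":85},{"rotation":[0,0,0],"delta_pos":[-18,22,0],"hand":85},{"rotation":[0,0,0],"delta_pos":[-9,11,0],"hand":85},{"rotation":[0,0,0],"delta_pos":[-3,5,0],"hand":85},{"rotation":[0,0,0],"delta_pos":[0,0,0],"hand":85},{"rotation":[0,0,0],"delta_pos":[0,0,0],"hand":85}]'; python3 held.py yellow; python3 st.py 646 -124 34
```

```text
t: 28.15
position: [645.4, -122.6, 107.6]
orientation: [-2.185, -2.253, 0.001]
wrist_force: [-0.4, 0.1, -0.6]
grip_width: 85.2
tcp [ 645.4 -122.6  107.6] t 28.15
wrist 2481 top z 106.2 zmin 78.5 centre 646.8 -124.4 r 18.8 all rect [ 628. -143.   79.] [ 666. -106.  107.]
scene 358 top z 108.2 zmin 77.7 centre 648.4 -122.9 r 18.0 all rect [ 630. -140.   78.] [ 666. -104.  112.]
t 28.25 q [-0.15  0.64  0.4   1.84 -0.36  0.73  0.48] p [ 645.8 -122.7  108. ] F [ 0.1 -0.8 -0.2] w 85.0
tool y az deg 1.74 z [-0.002  0.001 -1.   ]
tool delta [-1.4  0.3 74. ]
```

```bash
python3 -m creep '[{"rotation":[0,0,0],"delta_pos":[-2,1,20],"hand":85},{"rotation":[0,0,0],"delta_pos":[0,0,25],"hand":85},{"rotation":[0,0,0],"delta_pos":[0,0,17],"hand":85},{"rotation":[0,0,0],"delta_pos":[0,0,11],"hand":85},{"rotation":[0,0,0],"delta_pos":[0,0,0],"hand":85},{"rotation":[0,0,0],"delta_pos":[0,0,0],"hand":45},{"rotation":[0,0,0],"delta_pos":[0,0,0],"hand":38},{"rotation":[0,0,0],"delta_pos":[0,0,0],"hand":30},{"rotation":[0,0,0],"delta_pos":[0,0,0],"hand":20},{"rotation":[0,0,0],"delta_pos":[0,0,0],"hand":20}]'; python3 -m creep '[{"rotation":[0,0,0],"delta_pos":[0,0,0],"hand":20},{"rotation":[0,0,0],"delta_pos":[0,0,0],"hand":20}]'; python3 held.py yellow
```

```text
t: 29.25
position: [648.6, -126.6, 36.4]
orientation: [2.189, 2.253, 0.001]
wrist_force: [-0.9, -0.1, 5.7]
grip_width: 36.7
t: 29.45
position: [648.5, -126.6, 36.3]
orientation: [2.189, 2.253, 0.001]
wrist_force: [-1.5, 0.9, 7.2]
grip_width: 36.6
tcp [ 648.5 -126.6   36.3] t 29.45
wrist 9917 top z 106.2 zmin 10.1 centre 648.7 -124.7 r 19.1 all rect [ 614. -143.   10.] [675. -92. 111.]
scene 720 top z 110.1 zmin 9.2 centre 653.8 -121.2 r 21.0 all rect [ 614. -160.    9.] [676. -92. 153.]
```

```bash
python3 -m creep '[{"rotation":[0,0,0],"delta_pos":[0,0,-5],"hand":20},{"rotation":[0,0,0],"delta_pos":[0,0,-15],"hand":20},{"rotation":[0,0,0],"delta_pos":[0,0,-25],"hand":20},{"rotation":[0,0,0],"delta_pos":[0,0,-30],"hand":20},{"rotation":[0,0,0],"delta_pos":[0,0,-25],"hand":20},{"rotation":[0,0,0],"delta_pos":[0,0,-10],"hand":20},{"rotation":[0,0,0],"delta_pos":[0,0,0],"hand":20}]'; python3 held.py yellow; python3 st.py 452 94 146
```

```text
t: 30.25
position: [649.3, -126.7, 147.1]
orientation: [2.187, 2.251, 0.003]
wrist_force: [-0.4, 0.7, -3.0]
grip_width: 36.3
tcp [ 649.3 -126.7  147.1] t 30.25
wrist 6181 top z 217.1 zmin 131.3 centre 648.9 -124.5 r 18.9 all rect [ 631. -143.  131.] [ 667. -106.  222.]
scene 297 top z 219.2 zmin 185.6 centre 656.3 -118.6 r 20.7 all rect [ 629. -141.  186.] [ 677. -104.  249.]
t 30.35 q [-0.17  0.6   0.43  1.82 -0.34  0.8   0.47] p [ 647.3 -125.9  144.4] F [-0.6 -0.6 -2.2] w 36.8
tool y az deg 1.68 z [-0.002  0.001 -1.   ]
tool delta [ 225.5 -188.8   -1.2]
```

```bash
python3 -m creep '[{"rotation":[0,0,0],"delta_pos":[16,-13,0],"hand":20},{"rotation":[0,0,0],"delta_pos":[28,-23,0],"hand":20},{"rotation":[0,0,0],"delta_pos":[35,-30,0],"hand":20},{"rotation":[0,0,0],"delta_pos":[36,-30,0],"hand":20},{"rotation":[0,0,0],"delta_pos":[36,-30,0],"hand":20},{"rotation":[0,0,0],"delta_pos":[33,-28,0],"hand":20},{"rotation":[0,0,0],"delta_pos":[24,-20,0],"hand":20},{"rotation":[0,0,0],"delta_pos":[12,-10,0],"hand":20},{"rotation":[0,0,0],"delta_pos":[5,-5,0],"hand":20},{"rotation":[0,0,0],"delta_pos":[0,0,0],"hand":20}]'; python3 -m creep '[{"rotation":[0,0,0],"delta_pos":[0,0,0],"hand":20}]'; python3 held.py yellow; python3 st.py 452 95 32
```

```text
t: 31.35
position: [451.5, 93.4, 144.4]
orientation: [-2.187, -2.255, 0.003]
wrist_force: [0.6, -0.3, -2.5]
grip_width: 36.5
t: 31.45
position: [453.4, 92.2, 145.0]
orientation: [2.19, 2.252, -0.0]
wrist_force: [0.3, -0.6, -2.0]
grip_width: 36.9
tcp [453.4  92.2 145. ] t 31.45
wrist 6202 top z 215.1 zmin 186.1 centre 453.5 94.3 r 18.9 all rect [435.  76. 186.] [472. 113. 219.]
scene 106 top z 222.9 zmin 185.1 centre 477.9 106.8 r 5.1 all rect [442.  80. 185.] [483. 113. 235.]
t 31.55 q [-0.67  0.38  0.47  2.24 -0.31  0.58  0.06] p [453.8  91.9 145.2] F [ 0.3 -0.4 -2.4] w 36.9
tool y az deg 1.55 z [ 0.001 -0.001 -1.   ]
tool delta [  3.2  -1.8 113.2]
```

```bash
python3 -m creep '[{"rotation":[0,0,0],"delta_pos":[2,-1,15],"hand":20},{"rotation":[0,0,0],"delta_pos":[0,0,25],"hand":20},{"rotation":[0,0,0],"delta_pos":[0,0,30],"hand":20},{"rotation":[0,0,0],"delta_pos":[0,0,20],"hand":20},{"rotation":[0,0,0],"delta_pos":[0,0,12],"hand":20},{"rotation":[0,0,0],"delta_pos":[0,0,8],"hand":20},{"rotation":[0,0,0],"delta_pos":[0,0,3],"hand":20},{"rotation":[0,0,0],"delta_pos":[0,0,0],"hand":20},{"rotation":[0,0,0],"delta_pos":[0,0,0],"hand":20}]'; python3 held.py yellow;python3 - <<'E'
from h import *
d=cams.snapshot("wrist");cv2.imwrite("pics/w10.png",d["frame"][:,:,::-1])
E
```

```text
t: 32.45
position: [452.3, 95.1, 32.8]
orientation: [2.189, 2.253, 0.002]
wrist_force: [-0.1, 0.3, -2.0]
grip_width: 36.7
tcp [452.3  95.1  32.8] t 32.45
wrist 6260 top z 102.9 zmin 74.2 centre 452.2 97.3 r 18.9 all rect [434.  79.  74.] [471. 116. 108.]
scene 79 top z 130.6 zmin 70.2 centre 479.9 111.1 r 2.5 all rect [445. 108.  70.] [482. 117. 138.]
```

View pics/w10.png

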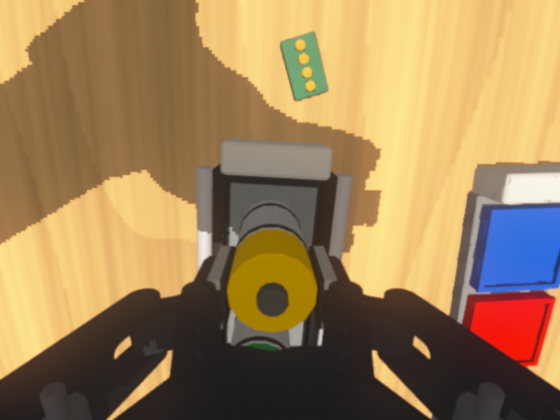

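```bash
python3 -m creep '[{"rotation":[0,0,0],"delta_pos":[-1,0,2],"hand":20},{"rotation":[0,0,0],"delta_pos":[0,0,1.5],"hand":20},{"rotation":[0,0,0],"delta_pos":[0,0,0],"hand":20},{"rotation":[0,0,0],"delta_pos":[0,0,0],"hand":20}]';  python3 -m creep '[{"rotation":[0,0,0],"delta_pos":[0,0,1],"hand":20},{"rotation":[0,0,0],"delta_pos":[0,0,0],"hand":20}]'; python3 held.py yellow
```

```text
t: 33.0
position: [451.6, 94.0, 28.7]
orientation: [-2.189, -2.253, 0.0]
wrist_force: [-0.5, -0.8, -1.9]
grip_width: 36.7
t: 33.2
position: [451.7, 94.0, 28.3]
orientation: [-2.189, -2.253, -0.001]
wrist_force: [-1.0, 0.1, 5.9]
grip_width: 36.3
tcp [451.7  94.   28.3] t 33.2
wrist 6260 top z 98.3 zmin 65.4 centre 451.7 96.1 r 19.1 all rect [433.  77.  65.] [470. 115. 104.]
scene 72 top z 115.6 zmin 69.4 centre 478.2 110.1 r 2.1 all rect [447. 107.  69.] [481. 115. 132.]
```

```bash
python3 -m creep '[{"rotation":[0,0,0],"delta_pos":[0,0,0],"hand":42},{"rotation":[0,0,0],"delta_pos":[0,0,0],"hand":50},{"rotation":[0,0,0],"delta_pos":[0,0,0],"hand":65},{"rotation":[0,0,0],"delta_pos":[0,0,0],"hand":85},{"rotation":[0,0,0],"delta_pos":[0,0,0],"hand":85},{"rotation":[0,0,0],"delta_pos":[0,0,-10],"hand":85},{"rotation":[0,0,0],"delta_pos":[0,0,-25],"hand":85},{"rotation":[0,0,0],"delta_pos":[0,0,-30],"hand":85},{"rotation":[0,0,0],"delta_pos":[0,0,-25],"hand":85},{"rotation":[0,0,0],"delta_pos":[0,0,0],"hand":85}]'
python3 -m creep '[{"rotation":[0,0,0],"delta_pos":[20,10,0],"hand":85},{"rotation":[0,0,0],"delta_pos":[40,15,0],"hand":85},{"rotation":[0,0,0],"delta_pos":[45,15,0],"hand":85},{"rotation":[0,0,0],"delta_pos":[45,15,0],"hand":85},{"rotation":[0,0,0],"delta_pos":[45,15,0],"hand":85},{"rotation":[0,0,0],"delta_pos":[45,15,0],"hand":85},{"rotation":[0,0,0],"delta_pos":[40,10,0],"hand":85},{"rotation":[0,0,0],"delta_pos":[20,0,0],"hand":85},{"rotation":[0,0,0],"delta_pos":[0,0,0],"hand":85},{"rotation":[0,0,0],"delta_pos":[0,0,0],"hand":85}]'
python3 - <<'E'
from h import *
for n in("top","scene"):
    d=cams.snapshot(n);cv2.imwrite(f"pics/{n}9.png",d["frame"][:,:,::-1]);P,C=cloud(d)
    o=np.array([449,-9.]);y=np.array([.027,.9996]);x=np.array([y[1],-y[0]])
    for c in HUE:
        m=hue(C,c)&(P[:,2]>93)&(P[:,2]<103)&(P[:,0]<520)&(P[:,0]>380)
        if m.sum()<6: print(n,c,m.sum());continue
        ce,r=cv2.minEnclosingCircle(P[m][:,:2].astype(np.float32));e=np.array(ce)-o
        print(n,c,np.round(ce,1),round(r,1),"skid xy",(e@x).round(1),(e@y).round(1),"top z",np.percentile(P[m][:,2],80).round(1))
print(robot.get_state()["joint_velocities"].round(3))
E
```

```text
t: 34.3
position: [454.0, 94.5, 120.8]
orientation: [2.187, 2.251, 0.009]
wrist_force: [0.9, 0.3, -0.4]
grip_width: 85.3
t: 35.3
position: [537.0, 394.7, 117.0]
orientation: [2.189, 2.253, -0.004]
wrist_force: [0.4, -0.8, -0.6]
grip_width: 84.9
top red [444.3 -46.9] 18.8 skid xy -3.7 -38.0 top z 98.2
top yellow [449.9  94.8] 19.0 skid xy -1.9 103.8 top z 98.0
top green [446.2  26.4] 18.4 skid xy -3.8 35.3 top z 98.2
top blue [ 445.  -114.7] 18.2 skid xy -1.1 -105.7 top z 98.1
scene red [444.7 -46.2] 20.2 skid xy -3.3 -37.3 top z 98.1
scene yellow [450.2  95.7] 19.7 skid xy -1.6 104.7 top z 98.2
scene green [448.9  27.4] 18.3 skid xy -1.1 36.4 top z 98.1
scene blue [ 447.3 -113.5] 19.3 skid xy 1.1 -104.6 top z 98.0
[ 0.005 -0.004  0.004 -0.003 -0.004 -0.    -0.003]
```

View pics/top9.png

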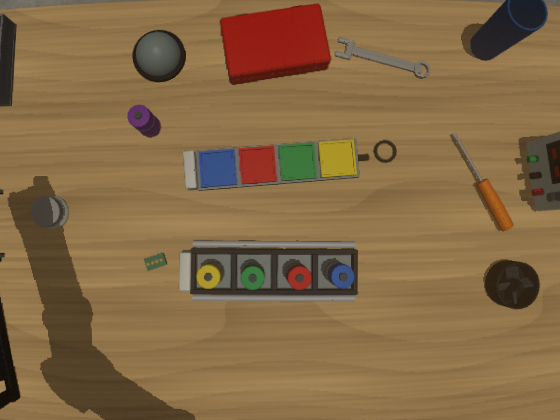

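View pics/scene9.png

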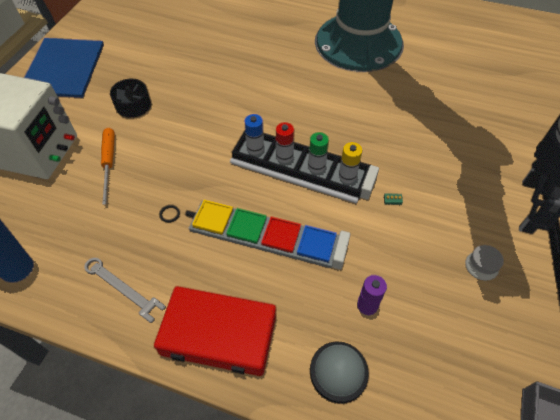

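All four stand upright in mirrored order, within about 4 mm of the pocket centres, and the purple decoy hasn't moved. I'll hand the job in.

```bash
python3 -c "
from workcell import order
print(order.sign_off())"
```

```text
the job is handed in; nothing more can be done
None
```

All four pods are in the skid pockets in reverse order, and I handed the job in at about 35 s. From the skid's white end they stand yellow, green, red, blue, mirroring the dock's blue, red, green, yellow.

**Last checks (top and scene cameras):**
- **Position:** every pod is upright and within about 4 mm of its pocket centre; the limit is 14.5 mm.
- **Height:** the cap tops are at z≈98 mm, which puts each pod on its 12 mm floor.
- **Clearance:** the gripper is open and well away from the pods, and the purple look-alike was not touched.

**What disagreed or failed:**
- **First grasp:** my first close on blue gripped nothing and did not move the pod. The reported tool height was about 37–40 mm lower than where the cameras showed the fingertips. I used the camera heights after that, and each set-down showed contact at the expected height.
- **Camera disagreement:** the two cameras differ by 1–3 mm in x and y.
- **Refused move:** one move call was refused for having 11 rows, and nothing moved.

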